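# Clamp a set of steel bars in the crank vise

### The job

Get the bright steel bars ready for tack welding in the quick vise: swing the yellow cam lever to free the jaw, then lay every bar that is there on the vise's flat bed between the jaws, flat, side by side, crosswise (parallel to the jaw faces) and centred between the two dark lines, and swing the folding crank handle up until it latches upright. Then crank the wheel clockwise until the jaw squeezes the bars firmly against the sprung anvil pad, pushing it in 2 to 4 mm, swing the cam lever back to lock the jaw, and only then fold the crank handle down flat again. Leave the other things on the table alone.

Things in the scene. Friction and masses are not known exactly. Their poses are not given: they have to be found in the camera images.
- vise: The fixed blue vise, base plate 120 x 365 x 8 mm. Origin on the table, z up. The jaw slides along its y, bars go along its x. The anvil's face is at y = -130 mm; the jaw's face starts at y = -5 mm (125 mm of room). The red crank wheel lies flat, centre at (0, 120 mm), outer radius 62 mm, top at z = 86 mm, geared to the jaw.
- bed (a point): Centre of the bed's top (vise x 0, y -67 mm, z 45 mm), midway between the open jaws. The bed is a flat grey plate, 120 mm wide in vise x; two dark lines at x = -31 and +31 mm mark the lane between the jaws in which the 56 mm bars belong, centred.
- anvil: The end jaw's dark steel clamping pad, 60 mm wide, 31 mm high, 9 mm thick, on springs (5 N per mm) in front of the fixed blue end block. Its face looks to vise +y, at y = -130 mm; squeezed, it gives up to 6 mm. Origin at its underside centre, 4.5 mm behind the face, 45 mm above the table. Pushed in 2 to 4 mm (10 to 20 N) the bars are firmly clamped.
- jaw (a joint): Sliding jaw (blue block 60 mm wide, 32 mm thick, top at vise z = 76 mm), m: 0 = fully open, grows closing towards the anvil (vise -y), 7 mm per radian of the wheel. Gap between the faces = 125 mm minus this value: n bars are just touched at 125 - 24n mm. It pushes loosely laid bars together and stays where the crank leaves it.
- jaw_face (a point): Centre of the sliding jaw's face (it looks to vise -y), 17 mm above the bed.
- cam (a joint): Yellow cam lever that locks the jaw, rad: 0 = locked (start), 1.4 = fully free (its stop). Turns about the vertical axis at point cam_axis, clockwise seen from above as the value grows. Needs 2 to 4 N at the knob, stays where it is left. Locked, it brakes the jaw and wheel; it must be free when the wheel is turned.
- cam_knob (a point): Middle of the lever's upright yellow knob: 18 mm diameter, spans from 26 mm below to 16 mm above this point (top at vise z = 100 mm); 65 mm from the axis horizontally. The lever's arm (10 mm thick) joins it at 24 mm below this point.
- cam_axis (a point): Point on the lever's vertical axis, at the height of cam_knob; vise (-45, 20, 84) mm. From here the knob lies at vise direction (-0.76, -0.64) when locked and (-0.76, +0.64) when free.
- wheel (a joint): Crank wheel angle, rad: 0 at start, grows clockwise seen from above, closing the jaw 7 mm per rad; up to 15.7. Drag about 4 N at the handle; once the bars are clamped the resistance rises: 0.3 to 0.6 rad past first touch is a firm clamp (some 6 to 8 N at the handle). Friction holds it on release.
- fold (a joint): Folding crank handle, rad: 0 = flat across the wheel (start), 1.571 = upright, its stop. An over-centre spring snaps it to the nearer end (past 0.785: upright) and holds it there against some 2.5 N at its end. Folded at the start, its tail sits in a fork and blocks the wheel. It can be folded again at any wheel angle over 0.4 rad (modulo a turn) away from the start.
- fold_hinge (a point): Centre of the handle's hinge, on the wheel 58 mm from the wheel's axis, 22 mm above the wheel's top (vise z = 108 mm). The hinge axis is horizontal, tangent to the wheel: folded, the handle points from here to the wheel's axis.
- handle_end (a point): Point on the handle's centre line, 55 mm from the hinge. The handle is a black, freely revolving round grip, 18 mm diameter, from 12 to 67 mm from the hinge. Folded, its centre line is level at vise z = 108 mm, 22 mm above the wheel.
- wheel_axis (a point): Point on the crank wheel's vertical axis at the height of the hinge (vise z = 108 mm).
- bar1: Loose solid bright-steel bar, 56 mm long, 24 x 24 mm in section, 0.25 kg, a blue band round it 12 mm off its middle. Origin at its centre, x along its length; starts lying on the table (centre 12 mm up). May be absent.
- bar2: Loose solid bright-steel bar, 56 mm long, 24 x 24 mm in section, 0.25 kg, a blue band round it 12 mm off its middle. Origin at its centre, x along its length; starts lying on the table (centre 12 mm up). May be absent.
- bar3: Loose solid bright-steel bar, 56 mm long, 24 x 24 mm in section, 0.25 kg, a blue band round it 12 mm off its middle. Origin at its centre, x along its length; starts lying on the table (centre 12 mm up). May be absent.
- bar4: Loose solid bright-steel bar, 56 mm long, 24 x 24 mm in section, 0.25 kg, a blue band round it 12 mm off its middle. Origin at its centre, x along its length; starts lying on the table (centre 12 mm up). May be absent.
- magnet_a: Red magnetic welding square, 75 x 75 x 17 mm; leave alone.
- magnet_b: Second red magnetic welding square, as the first; leave alone.
- spray_can: Green spray can, 56 mm diameter, 150 mm tall, standing; leave alone.
- paste_tin: Small paste tin, 48 mm diameter, 32 mm tall, among the bars; leave alone.
- chip_hammer: Hammer 260 mm long, lying; leave alone.
- wire_brush: Wire brush 220 mm long, lying; leave alone.
Things that resemble listed ones, but are neither listed nor needed, are in the scene too. Leave any orange or pink look-alike of the bar3 alone.

How it is judged:
On the way, in this order (a step that is already met when the one before it is completed fails the run):
1. the cam lever is swung free, the jaw still open (value of joint cam above 1.2 rad and value of joint jaw below 0.01 m), for 0.2 s.
2. all bars lie on the bed between the jaws and the crank handle stands latched upright, the jaw still open and free (x of bar1 in the frame of vise between -0.01 and 0.01 m and y of bar1 in the frame of vise between -0.128 and -0.013 m and z of bar1 in the frame of vise between 0.053 and 0.061 m and angle between the x axis of each of bar1, bar2, bar3, bar4 and the x axis of vise, either way round below 0.2 rad and x of bar2 in the frame of vise between -0.01 and 0.01 m and y of bar2 in the frame of vise between -0.128 and -0.013 m and z of bar2 in the frame of vise between 0.053 and 0.061 m and x of bar3 in the frame of vise between -0.01 and 0.01 m and y of bar3 in the frame of vise between -0.128 and -0.013 m and z of bar3 in the frame of vise between 0.053 and 0.061 m and x of bar4 in the frame of vise between -0.01 and 0.01 m and y of bar4 in the frame of vise between -0.128 and -0.013 m and z of bar4 in the frame of vise between 0.053 and 0.061 m and value of joint fold above 1.4 rad and value of joint jaw below 0.015 m and value of joint cam above 1 rad), for 0.2 s.
3. the wheel is cranked until the bars are squeezed against the anvil, the lever still free (x of bar1 in the frame of vise between -0.01 and 0.01 m and y of bar1 in the frame of vise between -0.128 and -0.013 m and z of bar1 in the frame of vise between 0.053 and 0.061 m and angle between the x axis of each of bar1, bar2, bar3, bar4 and the x axis of vise, either way round below 0.2 rad and x of bar2 in the frame of vise between -0.01 and 0.01 m and y of bar2 in the frame of vise between -0.128 and -0.013 m and z of bar2 in the frame of vise between 0.053 and 0.061 m and x of bar3 in the frame of vise between -0.01 and 0.01 m and y of bar3 in the frame of vise between -0.128 and -0.013 m and z of bar3 in the frame of vise between 0.053 and 0.061 m and x of bar4 in the frame of vise between -0.01 and 0.01 m and y of bar4 in the frame of vise between -0.128 and -0.013 m and z of bar4 in the frame of vise between 0.053 and 0.061 m and contact force between anvil and anything else above 8 N and value of joint fold above 1.3 rad and value of joint cam above 1 rad and value of joint jaw above 0.02 m), for 0.2 s.
4. the cam lever is swung back to lock the jaw, the handle still up (x of bar1 in the frame of vise between -0.01 and 0.01 m and y of bar1 in the frame of vise between -0.128 and -0.013 m and z of bar1 in the frame of vise between 0.053 and 0.061 m and angle between the x axis of each of bar1, bar2, bar3, bar4 and the x axis of vise, either way round below 0.2 rad and x of bar2 in the frame of vise between -0.01 and 0.01 m and y of bar2 in the frame of vise between -0.128 and -0.013 m and z of bar2 in the frame of vise between 0.053 and 0.061 m and x of bar3 in the frame of vise between -0.01 and 0.01 m and y of bar3 in the frame of vise between -0.128 and -0.013 m and z of bar3 in the frame of vise between 0.053 and 0.061 m and x of bar4 in the frame of vise between -0.01 and 0.01 m and y of bar4 in the frame of vise between -0.128 and -0.013 m and z of bar4 in the frame of vise between 0.053 and 0.061 m and contact force between anvil and anything else above 5 N and value of joint cam below 0.2 rad and value of joint fold above 1.3 rad), for 0.2 s.
At the end, for the whole second after the job is handed in: Every bar that is there lies on the bed between the jaws (centre 53 to 61 mm up, within 10 mm of the bed's centre line, within 0.2 rad of crosswise), the anvil pad pressed with at least 5 N; cam lever within 0.2 rad of locked; crank handle folded to within 0.2 rad of flat; all at rest and let go (x of bar1 in the frame of vise between -0.01 and 0.01 m and y of bar1 in the frame of vise between -0.128 and -0.013 m and z of bar1 in the frame of vise between 0.053 and 0.061 m and angle between the x axis of each of bar1, bar2, bar3, bar4 and the x axis of vise, either way round below 0.2 rad and x of bar2 in the frame of vise between -0.01 and 0.01 m and y of bar2 in the frame of vise between -0.128 and -0.013 m and z of bar2 in the frame of vise between 0.053 and 0.061 m and x of bar3 in the frame of vise between -0.01 and 0.01 m and y of bar3 in the frame of vise between -0.128 and -0.013 m and z of bar3 in the frame of vise between 0.053 and 0.061 m and x of bar4 in the frame of vise between -0.01 and 0.01 m and y of bar4 in the frame of vise between -0.128 and -0.013 m and z of bar4 in the frame of vise between 0.053 and 0.061 m and contact force between anvil and anything else above 5 N and value of joint each of cam, fold below 0.2 rad and value of joint jaw above 0.02 m and linear speed of each of bar1, bar2, bar3, bar4 below 0.02 m/s); the robot touches nothing.
It fails at once if another thing on the table is moved more than 6 cm (distance of any of magnet_a, magnet_b, spray_can, paste_tin, chip_hammer, wire_brush from where it was at the start of the episode above 0.06 m).
Of bar1, bar2, bar3, bar4 only 2 to 4 are there at a start; the rules pass over those that are not, and their reading is None.
At some moment in a run one of bar1, bar2, bar3, bar4 may be knocked a few centimetres aside while the robot is not near it.
Once in a run the grip may slacken for a moment while it holds something.
It also fails if it takes over 210 s, if anything falls off the work surface, if the arm or the gripper's body presses on something with over 40 N, if the wrist force passes 120 N, or if a joint passes its speed limit or range.

### The arm

A 6-joint arm with a two-finger parallel gripper is mounted at the origin on the work surface. World frame = base frame: x ahead of the robot, y to its left, z up, the work surface at z = 0. Lengths are in m, angles in rad, forces in N, time in s.
With the tool pointing down it reaches from about 0.35 to 0.975 m from the base axis. Payload 4.9 kg.
Tool frame: the origin (TCP) lies on the centre line of the jaws, within the pads' length; the fingertips stand 17 mm ahead of it and the grasp point (between the pads) lies 2 mm behind it (ctrl.tcp_to_tips is the x of the fingertips in the tool frame, in m); x points along the fingers, z is the direction in which the jaws open and shut, and the axes are right-handed (so a half turn about x gives the same grasp; the last joint's range is limited). The gripper opens to 85 mm and grips with 20 to 120 N. Pads are 22 mm wide; open, the fingers measure 114 mm over their backs; the gripper's body (76 mm by 85 mm) begins 54 mm behind the grasp point. The pads swing forward as they close: fully open they stand 13 mm farther back than shut.
Start: joints at [-1.24, 0.053, 1.613, -0, 1.476, -0.119], TCP at [0.272, -0.563, 0.248] pointing down, gripper open.
Joint ranges: [-3.01, 3.01], [-1.01, 2.22], [0.06, 2.58], [-1.02, 4.17], [0.09, 2.62], [-3.14, 3.14]. Speed limits (rad/s): [2.57, 2.57, 3.14, 3.14, 3.14, 3.14].

### API

Orientations are given as a rotation vector (axis times angle).
In Python, from station import ctrl, cams, finder gives the robot as it stands.
- The arm moves only by the tool step_arm, never from a script. Its argument "moves" is a list of rows, each a list of 3 entries, a list of its own where there are three numbers: the shift along the tool's x, y, z in cm, then the turn, a rotation vector about the tool's x, y, z in degrees, then the opening, from 0 (shut) to 1 (fully open). A call has exactly 10 rows; each row is the pose to reach, as a shift and turn from the pose measured when the call began, along the tool's axes at that moment; what a row does not reach only later rows make up. A row lasts 1/12 s, in which the tool goes at most 41.7 mm and 7.16 degrees, less where a joint would pass 70% of its speed; a pose out of reach is approached as far as the arm can. A call with a gripper value outside its range is refused whole. The fingers move at their own pace and stop on an object; "grip_force" is the grip in N (left out, the last holds). Time passes only in rows, so rows that repeat a pose let the fingers close, or fill a call up. It gives the time, the measured TCP pose, the force and the opening at its end, in the units of the state.
- ctrl.get_obs(): the state, without advancing time (a new reading comes with each control period).
- cams.get_image(name): name is "scene" or "side" or "wrist"; returns a dict with "pixels" (400x640x3 uint8, blue, green, red), "fx", "fy", "cx", "cy" (pixels), "position" and "attitude" of the camera in the world. Camera axes: x right, y up, looking along -z (the intrinsics and any distortion apply to the point x, -y, -z); pixel columns grow to the right and rows downward; lengths in m; the calibration is good to about 2 mm. The wrist camera is an equidistant fisheye: a pixel r from the principal point sees the ray r / f radians off the axis. A picture is of the moment at which its call begins. There is no depth.
- ctrl.finish_job(): hands the job in, once; it reports no verdict.
Trained networks look in the newest picture that a camera, given by its name, has taken for a name from the list of things; names that differ only in an ending like _2 or _b are one class to them, and where a whole thing is asked for, a point or a joint stands for the part that bears it (a point fixed in the world has none). Each returns a list of dicts, best first, with "conf" (0 to 1); they miss things now and then, are a little off and sometimes report something else, mostly with a low value. They report only what shows in the picture. A call takes as long as a camera call. They do not tell look-alikes from the thing itself.
- finder.find_in(camera, name): "at" ([column, row] in pixels, amid what is visible of it).
- finder.regions_of(camera, name): "region" (400x640 bool, what is visible of it) and "at" ([column, row] in pixels, amid what is visible of it).
- finder.tip_of(camera, name): "at" ([column, row] in pixels: a listed point, or the origin of a listed thing).
The state is a dict: "t": time; "q": joint angles; "dq": joint speeds; "effort": joint torques, N m; "tool_pos": TCP position; "tool_rot": TCP orientation; "contact_force": force on the tool from outside, world axes, zero at the start; "wrist_torque": the same for the moment, N m; "opening": finger opening in m.
Only numpy, scipy, OpenCV 4.12 (cv2) and the standard library are available. Lean on these libraries where they do the work, as an engineer would, in place of code of your own. Each camera call takes 0.05 s, during which the arm holds its last target. There are 200 camera calls.

## Working session

There is one attempt and no reset: what is moved stays moved. The work goes in short steps, Python scripts to look and compute and a tool call to move; the robot and the scene stay as the last step left them, time stands still between calls to the robot, and variables do not carry over. Pictures are saved under pics/ and viewed, on a budget of 14 in all, crops included, one or two more only if the job needs it, and the job is handed in when it is done.

Besides the shell and the picture viewer there is one more tool, called after "Call:" by a JSON object that holds its "name" and its "arguments". step_arm: Moves the arm, as the interface text tells. Its arguments: {"type":"object","properties":{"moves":{"type":"array"},"grip_force":{"type":"number"}},"required":["moves"]}

```bash
ls; mkdir -p pics
cat > h.py <<'E'
import numpy as np, cv2
from scipy.spatial.transform import Rotation as R
from station import ctrl, cams, finder
def att(im):
    a=np.array(im["attitude"],float)
    return R.from_matrix(a) if a.shape==(3,3) else (R.from_rotvec(a) if a.shape==(3,) else R.from_quat(a))
def ray(im,px,wrist=False):
    x=(px[0]-im["cx"])/im["fx"]; y=(px[1]-im["cy"])/im["fy"]
    if wrist:
        r=np.hypot(x,y); s=np.sin(r)/max(r,1e-9); d=[x*s,-y*s,-np.cos(r)]
    else: d=[x,-y,-1]
    return att(im).apply(d)
def onz(im,px,z,wrist=False):
    d=ray(im,px,wrist); p=np.array(im["position"]); return p+d*(z-p[2])/d[2]
def proj(im,P,wrist=False):
    c=att(im).inv().apply(np.array(P)-np.array(im["position"]))
    x,y,z=c[...,0],-c[...,1],-c[...,2]
    if wrist:
        rr=np.hypot(x,y); th=np.arctan2(rr,z); x,y=x/rr*th,y/rr*th
    else: x,y=x/z,y/z
    return np.stack([x*im["fx"]+im["cx"],y*im["fy"]+im["cy"]],-1)
E
python3 - <<'E'
from h import *
ims={}
for n in("scene","side"):
    im=cams.get_image(n); ims[n]=im; cv2.imwrite(f"pics/{n}0.png",im["pixels"])
    print(n,{k:v for k,v in im.items() if k!="pixels"})
    for k in("bed","cam_axis","cam_knob","wheel_axis","fold_hinge","handle_end","jaw_face","anvil","vise","bar1"):
        print(k,[(np.round(d["at"],1).tolist(),round(d["conf"],2)) for d in finder.tip_of(n,k)][:8])
print(ctrl.get_obs())
E
```

```text
pics
scene {'fx': 430.71509546766384, 'fy': 430.71509546766384, 'cx': 320.4110328127043, 'cy': 201.59027527442103, 'position': array([ 0.86039693, -0.48959116,  1.0055559 ]), 'attitude': array([0.56704893, 0.17645945, 0.62044989])}
bed [([340.9, 204.3], 0.79)]
cam_axis [([346.7, 171.3], 0.87), ([350.4, 198.9], 0.71)]
cam_knob [([315.5, 170.2], 0.59)]
wheel_axis [([375.2, 146.1], 0.83), ([363.7, 302.7], 0.25)]
fold_hinge [([389.5, 132.2], 0.93)]
handle_end [([380.0, 143.3], 0.65), ([390.9, 272.7], 0.49)]
jaw_face [([349.3, 187.9], 0.8)]
anvil [([327.5, 221.0], 0.62), ([422.8, 221.8], 0.29)]
vise [([351.7, 198.5], 0.93), ([391.3, 274.9], 0.27)]
bar1 [([201.8, 357.8], 0.82), ([301.2, 297.1], 0.8), ([253.9, 346.7], 0.74), ([305.9, 348.7], 0.67), ([248.1, 251.9], 0.65), ([201.5, 312.7], 0.65), ([287.8, 397.3], 0.59)]
side {'fx': 513.7220628671666, 'fy': 513.7220628671666, 'cx': 307.9095219937234, 'cy': 200.71251567785174, 'position': array([0.09683617, 0.75080983, 1.04487129]), 'attitude': array([ 0.23579331, -0.93993326, -2.47332154])}
bed [([288.3, 218.5], 0.74)]
cam_axis [([291.1, 239.
[... 411 characters left out ...]
1], 0.5), ([359.2, 185.1], 0.47)]
{'t': 1.1, 'q': array([-1.23998130e+00,  5.26718358e-02,  1.61286734e+00, -2.40313755e-05,
        1.47598647e+00, -1.19025896e-01]), 'dq': array([ 1.85063472e-03,  1.16896352e-03, -8.66934943e-04,  1.22404231e-03,
       -4.79547708e-05, -1.77222138e-04]), 'effort': array([ 2.02777528e-04, -3.93698251e+01, -3.70467389e+01, -8.73343902e-05,
        5.27580996e-04, -5.75830796e-06]), 'tool_pos': array([ 0.27174316, -0.56282972,  0.24834058]), 'tool_rot': array([ 0.87173621,  1.38901847, -0.87183578]), 'contact_force': array([-1.32957171, -0.33454816, -0.22537133]), 'wrist_torque': array([-0.00892195, -0.01800144,  0.02038332]), 'opening': 0.08559573651124891}
```

View pics/scene0.png

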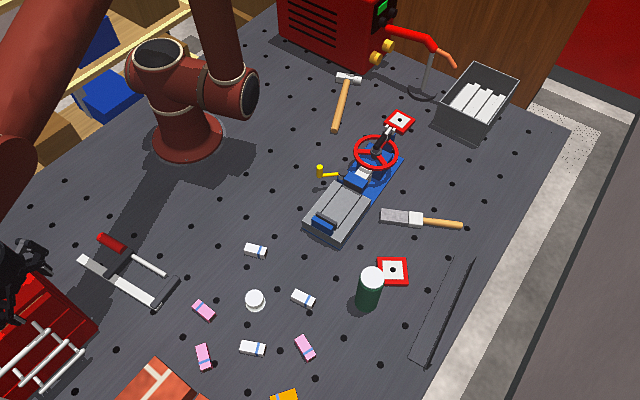

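View pics/side0.png

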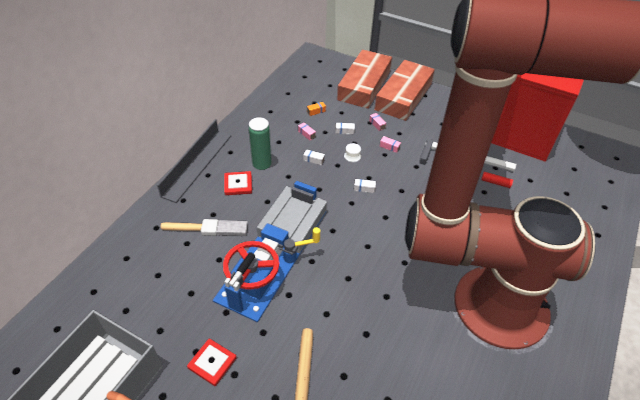

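Run:
```python
from h import *
from scipy.optimize import least_squares
# fit vise pose from both cameras; pts in vise frame
P={"bed":(0,-.067,.045),"cam_axis":(-.045,.020,.084),"cam_knob":(-.045-.76*.065,.020-.64*.065,.084),"wheel_axis":(0,.12,.108),"jaw_face":(0,-.005,.062),"anvil":(0,-.1345,.045)}
ob={"scene":{"bed":(340.9,204.3),"cam_axis":(346.7,171.3),"cam_knob":(315.5,170.2),"wheel_axis":(375.2,146.1),"jaw_face":(349.3,187.9),"anvil":(327.5,221)},
"side":{"bed":(288.3,218.5),"cam_axis":(291.1,239.9),"cam_knob":(315.6,234.6),"wheel_axis":(248.3,255.4),"jaw_face":(276.8,231.5),"anvil":(302.1,201.3)}}
ims={n:cams.get_image(n) for n in ob}
def W(v,p): return R.from_euler('z',v[2]).apply(p)+[v[0],v[1],0]
def f(v): return np.concatenate([proj(ims[n],W(v,np.array(P[k])))-ob[n][k] for n in ob for k in ob[n]])
best=min((least_squares(f,[.9,-.3,a],loss="soft_l1",f_scale=2) for a in np.arange(0,6.3,1)),key=lambda s:s.cost)
print(best.x,np.round(f(best.x).reshape(-1,2),1).tolist())
for n in ims:
  for b in finder.regions_of(n,"bar1"):
    m=b["region"].astype(np.uint8); ctr=np.argwhere(m)[:,::-1]; 
    col=ims[n]["pixels"][b["region"]].mean(0).round()
    print(n,np.round(b["at"]),round(b["conf"],2),m.sum(),np.round(onz(ims[n],b["at"],.014),3)[:2],col)
```

```text
[0.53429592 0.11633738 0.0526101 ] [[-1.2, 0.4], [-3.4, -4.5], [4.1, -1.4], [1.7, -1.4], [2.8, -2.7], [-1.7, 1.9], [1.1, -1.2], [-2.4, -1.0], [-0.2, -0.7], [1.1, 1.7], [0.5, -1.1], [-0.5, -1.8]]
scene [304. 295.] 0.86 286 [ 0.607 -0.197] [209. 201. 198.]
scene [204. 310.] 0.86 309 [ 0.442 -0.368] [183. 145. 194.]
scene [412. 218.] 0.67 880 [0.71  0.148] [154. 172. 188.]
scene [304. 347.] 0.66 334 [ 0.684 -0.295] [196. 159. 203.]
scene [204. 356.] 0.63 328 [ 0.515 -0.443] [198. 157. 206.]
scene [251. 251.] 0.62 251 [ 0.426 -0.184] [190. 183. 181.]
scene [254. 348.] 0.61 354 [ 0.594 -0.364] [207. 199. 197.]
scene [290. 394.] 0.57 225 [ 0.72 -0.39] [ 26. 166. 229.]
side [306. 130.] 0.72 191 [ 0.686 -0.294] [168. 141. 190.]
side [316. 157.] 0.71 227 [ 0.601 -0.206] [200. 195. 194.]
side [388. 145.] 0.52 208 [ 0.441 -0.356] [176. 147. 204.]
side [360. 183.] 0.48 251 [ 0.446 -0.174] [205. 199. 199.]
side [376. 122.] 0.48 196 [ 0.518 -0.436] [163. 138. 184.]
side [342. 130.] 0.46 195 [ 0.59  -0.348] [200. 195. 195.]
side [316. 107.] 0.46 163 [ 0.715 -0.407] [ 66. 129. 196.]
```

Scene: three white steel bars at (255,251), (303,297) and (253,348). Pink bars at (203,310), (204,356) and (305,347), plus an orange one at (285,396), are decoys. The vise is at about (350,190), with the cam knob at (320,171). I'll move over the vise for a closer look.

```bash
cat >> h.py <<'E'
def pose():
    o=ctrl.get_obs(); return np.array(o["tool_pos"]),R.from_rotvec(o["tool_rot"]),o
def down(yaw): # tool x down, tool z (jaw axis) at yaw in world xy
    z=np.array([np.cos(yaw),np.sin(yaw),0]); x=np.array([0,0,-1.]); return R.from_matrix(np.stack([x,np.cross(z,x),z],1))
def go(p,yaw,frm=None):
    p0,r0,o=pose()
    if frm is not None: p0,r0=np.array(frm[0]),down(frm[1])
    opts=[r0.inv()*down(yaw+k*np.pi) for k in(0,1)]
    t=min(opts,key=lambda r:r.magnitude())
    return np.round(r0.inv().apply(np.array(p)-p0)*100,2).tolist(),np.round(t.as_rotvec(degrees=True),1).tolist()
E
python3 - <<'E'
from h import *
p,r,o=pose(); print(r.as_matrix().round(3),ctrl.tcp_to_tips)
print(go([.50,0.0,.36],.05), go([.50,0,.36],.05+np.pi/2))
E
```

```text
[[-0.     0.901  0.435]
 [ 0.     0.435 -0.901]
 [-1.     0.    -0.   ]] 0.017
([-11.17, 45.03, -40.76], [-67.1, -0.0, -0.0]) ([-11.17, 45.03, -40.76], [22.9, -0.0, 0.0])
```

Call:
{"name": "step_arm", "arguments": {"moves": [[[-1.1,4.5,-4.1],[-6.7,0,0],1],[[-2.2,9,-8.2],[-13.4,0,0],1],[[-3.4,13.5,-12.2],[-20.1,0,0],1],[[-4.5,18,-16.3],[-26.8,0,0],1],[[-5.6,22.5,-20.4],[-33.5,0,0],1],[[-6.7,27,-24.5],[-40.2,0,0],1],[[-7.8,31.5,-28.5],[-46.9,0,0],1],[[-8.9,36,-32.6],[-53.6,0,0],1],[[-10,40.5,-36.7],[-60.3,0,0],1],[[-11.2,45,-40.8],[-67,0,0],1]]}}

```text
t: 2.13
tool_pos: [0.4258, -0.1811, 0.3243]
tool_rot: [-0.043, 1.569, 0.042]
contact_force: [0.8, -0.5, -0.1]
opening: 0.0854
```

Call:
{"name": "step_arm", "arguments": {"moves": [[[0,0,0],[0,0,0],1],[[0,0,0],[0,0,0],1],[[0,0,0],[0,0,0],1],[[0,0,0],[0,0,0],1],[[0,0,0],[0,0,0],1],[[0,0,0],[0,0,0],1],[[0,0,0],[0,0,0],1],[[0,0,0],[0,0,0],1],[[0,0,0],[0,0,0],1],[[0,0,0],[0,0,0],1]]}}

```text
t: 2.97
tool_pos: [0.4257, -0.1813, 0.3243]
tool_rot: [-0.042, 1.57, 0.041]
contact_force: [0.2, -0.0, -0.2]
opening: 0.0855
```

Run:
```python
from h import *
p,r,o=pose(); print(p,o["q"].round(3),go([.50,0,.36],.05))
im=cams.get_image("wrist"); cv2.imwrite("pics/w1.png",im["pixels"])
print({k:v for k,v in im.items() if k!="pixels"})
for k in("bed","cam_axis","cam_knob","wheel_axis","fold_hinge","handle_end","jaw_face","anvil","vise","bar1"):
    print(k,[(np.round(d["at"],1).tolist(),round(d["conf"],2)) for d in finder.tip_of("wrist",k)][:8])
```

```text
[ 0.4257016  -0.18128491  0.32426364] [-0.564 -0.382  1.874  0.     1.649 -0.617] ([-3.58, 17.71, 8.39], [0.2, 0.0, 0.0])
{'fx': 309.70691628693146, 'fy': 309.70691628693146, 'cx': 319.87086829042914, 'cy': 196.2280001698288, 'position': array([ 0.42067172, -0.10253056,  0.44899789]), 'attitude': array([-0.31362259, -0.0085406 ,  0.05270487])}
bed []
cam_axis []
cam_knob []
wheel_axis []
fold_hinge [([410.9, 268.8], 0.57)]
handle_end []
jaw_face [([518.8, 66.8], 0.53)]
anvil [([414.2, 44.0], 0.63)]
vise []
bar1 [([465.5, 287.0], 0.97), ([324.7, 268.3], 0.93), ([326.3, 150.8], 0.84), ([411.7, 267.4], 0.75), ([468.5, 236.7], 0.73), ([440.8, 177.7], 0.71), ([362.2, 306.0], 0.6)]
```

View pics/w1.png

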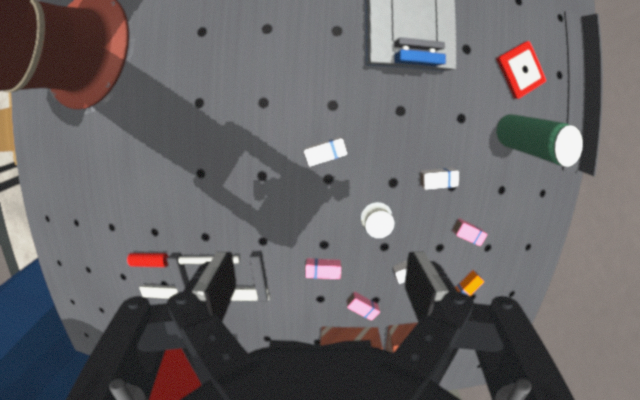

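Wrist view: white bars at (326,151), (441,179) and a third partly hidden at (403,272). The tin is at (378,220) and the anvil end of the vise is at top (415,45). Continuing to the vise.

Call:
{"name": "step_arm", "arguments": {"moves": [[[-0.4,2,0.9],[0,0,0],1],[[-0.8,4,1.8],[0,0,0],1],[[-1.2,6,2.7],[0,0,0],1],[[-1.6,8,3.6],[0,0,0],1],[[-2,10,4.5],[0,0,0],1],[[-2.4,12,5.5],[0,0,0],1],[[-2.8,14,6.5],[0,0,0],1],[[-3.2,16,7.5],[0,0,0],1],[[-3.6,17.7,8.4],[0,0,0],1],[[-3.6,17.7,8.4],[0,0,0],1]]}}

```text
t: 4.35
tool_pos: [0.5011, 0.0026, 0.3611]
tool_rot: [-0.045, 1.568, 0.045]
contact_force: [0.2, 0.1, 0.5]
opening: 0.0856
```

Run:
```python
from h import *
p,r,o=pose(); print(p,o["q"].round(3))
im=cams.get_image("wrist"); cv2.imwrite("pics/w2.png",im["pixels"])
P={"bed":(0,-.067,.045),"cam_axis":(-.045,.020,.084),"cam_knob":(-.045-.76*.065,.020-.64*.065,.084),"wheel_axis":(0,.12,.108),"jaw_face":(0,-.005,.062),"anvil":(0,-.1345,.045)}
v=[.5343,.1163,.0526]
for k in("bed","cam_axis","cam_knob","wheel_axis","fold_hinge","handle_end","jaw_face","anvil","bar1"):
    pr=proj(im,R.from_euler('z',v[2]).apply(P[k])+[v[0],v[1],0],True).round(1) if k in P else ""
    print(k,pr,[(np.round(d["at"],1).tolist(),round(d["conf"],2)) for d in finder.tip_of("wrist",k)][:8])
```

```text
[0.50107874 0.00264767 0.36109866] [-1.440e-01 -2.900e-01  1.743e+00  1.000e-03  1.687e+00 -2.010e-01]
bed [347.8 123.5] [([348.3, 125.5], 0.58)]
cam_axis [316.   58.7] [([316.4, 59.7], 0.96), ([374.0, 267.5], 0.53)]
cam_knob [277.3  91. ] [([278.9, 90.8], 0.94)]
wheel_axis [353.3 -18.9] []
fold_hinge  []
handle_end  []
jaw_face [349.6  79.4] [([348.7, 80.1], 0.72)]
anvil [346.7 169.6] [([346.3, 170.2], 0.71)]
bar1  [([276.7, 251.5], 0.97), ([373.8, 268.9], 0.89), ([355.0, 334.7], 0.84), ([403.2, 309.1], 0.84), ([345.5, 170.9], 0.62), ([406.1, 344.0], 0.57)]
```

View pics/w2.png

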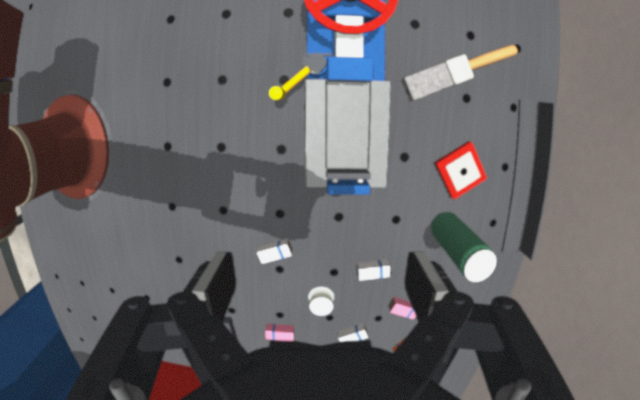

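Run:
```python
from h import *
from scipy.optimize import least_squares
P={"bed":(0,-.067,.045),"cam_axis":(-.045,.020,.084),"cam_knob":(-.0944,-.0216,.084),"wheel_axis":(0,.12,.108),"jaw_face":(0,-.005,.062),"anvil":(0,-.1345,.045)}
ob={"scene":{"bed":(340.9,204.3),"cam_knob":(315.5,170.2),"wheel_axis":(375.2,146.1),"jaw_face":(349.3,187.9),"anvil":(327.5,221)},
"side":{"bed":(288.3,218.5),"cam_axis":(291.1,239.9),"cam_knob":(315.6,234.6),"wheel_axis":(248.3,255.4),"jaw_face":(276.8,231.5),"anvil":(302.1,201.3)},
"wrist":{"bed":(348.3,125.5),"cam_axis":(316.4,59.7),"cam_knob":(278.9,90.8),"jaw_face":(348.7,80.1),"anvil":(346.3,170.2)}}
ims={n:cams.get_image(n) for n in ob}
def W(v,p): return R.from_euler('z',v[2]).apply(p)+[v[0],v[1],0]
def f(v): return np.concatenate([(proj(ims[n],W(v,np.array(P[k])),n=="wrist")-ob[n][k]) for n in ob for k in ob[n]])
s=least_squares(f,[.534,.116,.05],loss="soft_l1",f_scale=1.5); v=s.x; print(v,np.round(f(v).reshape(-1,2)[-5:],1).tolist())
open("h.py","a").write(f"V=np.array({v.tolist()})\ndef W(p): return R.from_euler('z',V[2]).apply(p)+[V[0],V[1],0]\ndef toV(p): return R.from_euler('z',-V[2]).apply(np.array(p)-[V[0],V[1],0])\n")
import importlib,h; importlib.reload(h); from h import *
p,r,o=pose(); print("tool in vise mm",(h.toV(p)*1000).round(1),"yaw turn",go(p,v[2])[1])
for ph in np.linspace(0,1.35,6):
    th=.70-ph; k=np.array([-45-65*np.cos(th),20-65*np.sin(th)]); print(ph,k.round(1))
# bars from wrist
for d in finder.tip_of("wrist","bar1"): q=onz(ims["wrist"],d["at"],.012,True); print(np.round(d["at"]),q.round(3),(h.toV(q)*1000).round())
```

```text
[0.53380341 0.11304333 0.04678816] [[-0.2, -1.8], [-0.0, -1.0], [-1.3, 0.2], [1.3, -0.6], [0.7, -0.4]]
tool in vise mm [ -39.  -111.3  360.3] yaw turn [0.4, 0.1, 0.0]
0.0 [-94.7 -21.9]
0.27 [-104.1   -7.1]
0.54 [-109.2    9.6]
0.81 [-109.6   27.1]
1.08 [-105.4   44.1]
1.35 [-96.7  59.3]
[376. 266.] [ 0.61  -0.2    0.012] [  62. -317.   12.]
[404. 309.] [ 0.682 -0.299  0.012] [ 128. -418.   12.]
[356. 333.] [ 0.592 -0.365  0.012] [  36. -480.   12.]
[277. 245.] [ 0.434 -0.166  0.012] [-112. -274.   12.]
[283. 330.] [ 0.443 -0.364  0.012] [-113. -473.   12.]
[408. 346.] [ 0.714 -0.407  0.012] [ 156. -528.   12.]
```

Call:
{"name": "step_arm", "arguments": {"moves": [[[2.8,0.6,-0.6],[0,0,0],0],[[5.6,1.2,-1.2],[0,0,0],0],[[8.4,1.8,-1.8],[0,0,0],0],[[11.2,2.4,-2.4],[0,0,0],0],[[14,3,-3],[0,0,0],0],[[16.8,3.6,-3.6],[0,0,0],0],[[19.6,4.2,-4.2],[0,0,0],0],[[22.4,4.8,-4.8],[0,0,0],0],[[25,5.3,-5.6],[0,0,0],0],[[27.2,5.3,-5.6],[0,0,0],0]]}}

```text
t: 5.88
tool_pos: [0.4396, 0.0506, 0.0859]
tool_rot: [-0.043, 1.572, 0.043]
contact_force: [-0.9, -0.6, 0.6]
opening: 0.0003
```

Run:
```python
from h import *
p,r,o=pose(); print((toV(p)*1000).round(1),o["opening"],go(p,V[2])[1])
```

```text
[-97.  -58.   85.9] 0.00034071764630210405 [0.4, -0.1, 0.0]
```

Call:
{"name": "step_arm", "arguments": {"moves": [[[-0.2,1,0.2],[0,0,0],0],[[-0.2,1.6,0.2],[0,0,0],0],[[-0.2,2.4,-0.3],[0,0,0],0],[[-0.2,3.1,-0.7],[0,0,0],0],[[-0.2,4,-1],[0,0,0],0],[[-0.2,4.8,-1.2],[0,0,0],0],[[-0.2,5.7,-1.3],[0,0,0],0],[[-0.2,6.5,-1.3],[0,0,0],0],[[-0.2,7.4,-1.1],[0,0,0],0],[[-0.2,8.2,-0.8],[0,0,0],0]]}}

```text
t: 6.72
tool_pos: [0.4259, 0.1315, 0.0887]
tool_rot: [-0.047, 1.575, 0.04]
contact_force: [-6.2, -8.0, -2.3]
opening: 0.0001
```

Call:
{"name": "step_arm", "arguments": {"moves": [[[0,0.6,0.3],[0,0,0],0],[[0,1.1,0.6],[0,0,0],0],[[0,1.5,0.8],[0,0,0],0],[[0,1.6,0.9],[0,0,0],0],[[0,1.6,0.9],[0,0,0],0],[[0,0.5,0.6],[0,0,0],0],[[0,-1,0],[0,0,0],0],[[-3,-2,0],[0,0,0],0],[[-7,-4,0],[0,0,0],0.5],[[-11,-7,0],[0,0,0],1]]}}

```text
t: 7.55
tool_pos: [0.43, 0.0688, 0.1931]
tool_rot: [-0.048, 1.572, 0.043]
contact_force: [2.0, 0.3, 0.3]
opening: 0.0233
```

Call:
{"name": "step_arm", "arguments": {"moves": [[[-2,-2,0],[0,0,0],1],[[-4,-4,0],[0,0,0],1],[[-6,-6,0],[0,0,0],1],[[-8,-8,0],[0,0,0],1],[[-9,-10,0],[0,0,0],1],[[-10,-12,0],[0,0,0],1],[[-10,-14,0],[0,0,0],1],[[-10,-16,0],[0,0,0],1],[[-10,-17,0],[0,0,0],1],[[-10,-17,0],[0,0,0],1]]}}

```text
t: 8.38
tool_pos: [0.4402, -0.102, 0.2954]
tool_rot: [-0.047, 1.569, 0.04]
contact_force: [0.2, 0.2, 0.2]
opening: 0.0853
```

```bash
cat >> h.py <<'E'
def steel(cam):
    im=cams.get_image(cam); out=[]
    for b in finder.regions_of(cam,"bar1"):
        m=b["region"].astype(np.uint8)
        if m.sum()<60: continue
        c=im["pixels"][b["region"]].mean(0)
        (u,w),sz,an=cv2.minAreaRect(np.argwhere(m)[:,::-1].astype(np.float32))
        bx=cv2.boxPoints(((u,w),sz,an)); pts=np.array([onz(im,q,.02,cam=="wrist") for q in bx])
        e=[pts[1]-pts[0],pts[2]-pts[1]]; l=max(e,key=np.linalg.norm); s=min(e,key=np.linalg.norm)
        ctr=pts.mean(0)
        out.append((np.round([u,w]).tolist(),c.round().tolist(),ctr.round(4)[:2].tolist(),round(float((np.degrees(np.arctan2(l[1],l[0]))+90)%180-90),1),(np.linalg.norm(l).round(3),np.linalg.norm(s).round(3))))
    return im,out
E
python3 - <<'E'
from h import *
p,r,o=pose(); print(p,(toV(p)*1000).round(1),o["q"].round(2))
im,out=steel("wrist"); cv2.imwrite("pics/w3.png",im["pixels"])
for x in out: print(x)
print(finder.tip_of("wrist","bar1") and [(np.round(d["at"]),onz(im,d["at"],.012,True).round(4)) for d in finder.tip_of("wrist","bar1")])
k=finder.tip_of("wrist","cam_knob"); print([(d["conf"],(toV(onz(im,d["at"],.084,True))*1000).round()) for d in k])
E
```

```text
[ 0.44021784 -0.10198472  0.29543213] [-103.5 -210.4  295.4] [-0.39 -0.41  1.94 -0.    1.61 -0.45]
([311.0, 314.0], [171.0, 144.0, 195.0], [0.4391, -0.3605], 3.6, (np.float64(0.055), np.float64(0.042)))
([312.0, 209.0], [186.0, 186.0, 186.0], [0.4318, -0.1736], 21.9, (np.float64(0.058), np.float64(0.031)))
([460.0, 278.0], [180.0, 152.0, 200.0], [0.6826, -0.2849], -38.6, (np.float64(0.07), np.float64(0.026)))
([398.0, 314.0], [187.0, 185.0, 183.0], [0.5863, -0.3578], 25.3, (np.float64(0.053), np.float64(0.046)))
([521.0, 116.0], [123.0, 130.0, 217.0], [0.7361, -0.0133], -51.6, (np.float64(0.091), np.float64(0.081)))
[(array([429., 231.]), array([ 0.6097, -0.2031,  0.012 ])), (array([456., 282.]), array([ 0.6809, -0.2966,  0.012 ])), (array([313., 312.]), array([ 0.4418, -0.3614,  0.012 ])), (array([397., 315.]), array([ 0.5875, -0.3645,  0.012 ])), (array([310., 209.]), array([ 0.4301, -0.1759,  0.012 ])), (array([350., 350.]), array([ 0.5136, -0.4515,  0.012 ]))]
[]
```

View pics/w3.png

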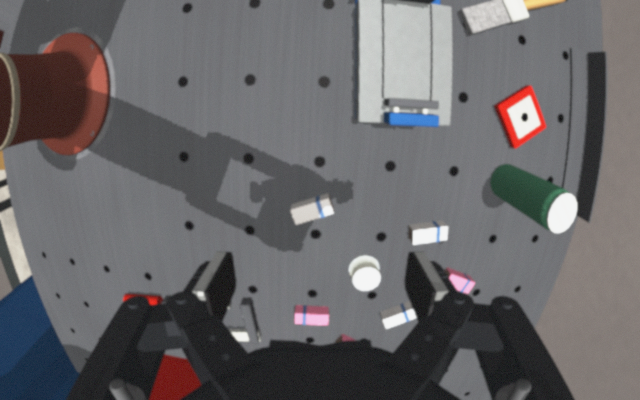

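White bars A (312,209), B (429,232) and C (398,316) fit "bright steel, blue band". Pink ones at (312,315) and (460,278) are look-alikes. I'll fit the bar poses and confirm with an enlarged crop, and check the cam.

```bash
cat >> h.py <<'E'
from scipy.optimize import minimize
CU=np.array([[a,b,c] for a in(-.028,.028) for b in(-.012,.012) for c in(0,.024)])
def fitbar(im,xy,wrist=True,z0=0.,H=18):
    c=proj(im,np.array([xy[0],xy[1],z0+.012]),wrist); S=8
    x0,y0=np.round(c-H*1.6).astype(int); n=int(H*3.2)
    x0=max(x0,0);y0=max(y0,0)
    g=im["pixels"][y0:y0+n,x0:x0+n].astype(int); m=((g.min(2)>95)).astype(np.uint8)
    m=cv2.morphologyEx(m,cv2.MORPH_CLOSE,np.ones((5,5),np.uint8))
    k,l,st,ce=cv2.connectedComponentsWithStats(m); 
    j=1+np.argmin([np.hypot(*(ce[i]-(c-[x0,y0]))) if st[i,4]>60 else 1e9 for i in range(1,k)])
    M=cv2.resize((l==j).astype(np.uint8)*255,None,fx=S,fy=S,interpolation=cv2.INTER_LINEAR)>127
    def f(v):
        Pw=R.from_euler('z',v[2]/20).apply(CU)+[v[0],v[1],z0]
        q=((proj(im,Pw,wrist)-[x0,y0]+.5)*S).astype(np.float32)
        I=np.zeros(M.shape,np.uint8); cv2.fillConvexPoly(I,cv2.convexHull(q).astype(np.int32),1); I=I>0
        return 1-(I&M).sum()/max(1,(I|M).sum())
    best=min((minimize(f,[xy[0],xy[1],a*20],method="Nelder-Mead",options=dict(initial_simplex=[[xy[0],xy[1],a*20],[xy[0]+.015,xy[1],a*20],[xy[0],xy[1]+.015,a*20],[xy[0],xy[1],a*20+5]],xatol=1e-4)) for a in(-1,-.5,0,.5,1)),key=lambda s:s.fun)
    v=best.x; return v[0].round(4),v[1].round(4),round(float((np.degrees(v[2]/20)+90)%180-90),1),"IoU",round(1-best.fun,2)
E
python3 - <<'E'
from h import *
im=cams.get_image("wrist")
for xy in((.430,-.175),(.609,-.203),(.587,-.362)): print(fitbar(im,xy))
cv2.imwrite("pics/c1.png",cv2.resize(im["pixels"][170:340,270:480],None,fx=3.5,fy=3.5,interpolation=cv2.INTER_CUBIC))
for n in("scene","side"):
    i2=cams.get_image(n); print([(round(d["conf"],2),(toV(onz(i2,d["at"],.084))*1000).round()) for d in finder.tip_of(n,"cam_knob")])
print(go([.430,-.175,.15],np.radians(20)))
E
```

```text
(np.float64(0.4387), np.float64(-0.178), 9.7, 'IoU', np.float64(0.58))
(np.float64(0.597), np.float64(-0.1816), 19.7, 'IoU', np.float64(0.27))
(np.float64(0.5678), np.float64(-0.334), 43.5, 'IoU', np.float64(0.3))
[(0.61, array([-102.,   55.,   84.]))]
[(0.7, array([-95.,  70.,  84.])), (0.31, array([152., -84.,  84.]))]
([14.39, -7.37, -1.41], [-16.6, -0.1, 0.2])
```

View pics/c1.png

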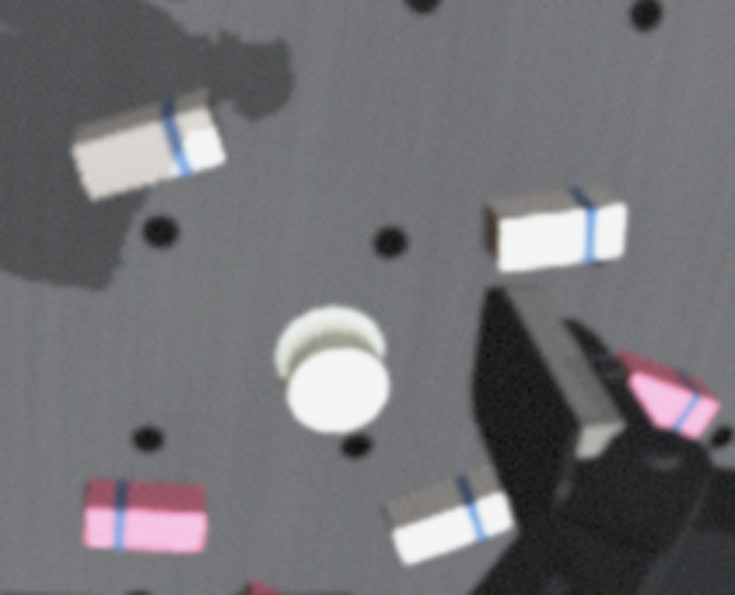

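Crop: A (150,145), B (560,230) and C (455,520) are white with a blue band. The other two are pink. Now I'll fit the top faces.

```bash
cat >> h.py <<'E'
def topfit(im,xy,wrist=True,z=.024,rad=.04,thr=150):
    c=proj(im,np.array([xy[0],xy[1],z]),wrist).round().astype(int); n=34
    y0,x0=max(c[1]-n,0),max(c[0]-n,0)
    g=im["pixels"][y0:c[1]+n,x0:c[0]+n].astype(int); S=4
    m=cv2.resize(g.min(2).astype(np.float32),None,fx=S,fy=S,interpolation=cv2.INTER_LINEAR)>thr
    m=cv2.morphologyEx(m.astype(np.uint8),cv2.MORPH_CLOSE,np.ones((21,21),np.uint8))
    k,l,st,ce=cv2.connectedComponentsWithStats(m)
    j=1+np.argmin([np.hypot(*(ce[i]-(c-[x0,y0])*S)) if st[i,4]>900 else 1e9 for i in range(1,k)])
    cs=max(cv2.findContours((l==j).astype(np.uint8),cv2.RETR_EXTERNAL,cv2.CHAIN_APPROX_NONE)[0],key=len)[:,0]
    P=np.array([onz(im,(q+.5)/S-.5+[x0,y0],z,wrist)[:2] for q in cs],np.float32)*1000
    (u,w),(a,b),an=cv2.minAreaRect(P)
    if a<b: a,b,an=b,a,an+90
    return round(u/1000,4),round(w/1000,4),round((an+90)%180-90,1),"size",round(a),round(b)
E
python3 - <<'E'
from h import *
im=cams.get_image("wrist")
for xy in((.430,-.175),(.609,-.203),(.587,-.362)): print(topfit(im,xy))
for n in("scene","side"):
    i2=cams.get_image(n)
    for xy in((.430,-.175),(.609,-.203),(.587,-.362)): print(n,topfit(i2,xy,False))
E
```

```text
(0.4329, -0.1753, 20.9, 'size', 57, 26)
(0.6089, -0.2039, 9.3, 'size', 58, 28)
(0.5881, -0.3632, 25.7, 'size', 59, 30)
scene (0.4346, -0.1776, 21.8, 'size', 55, 25)
scene (0.6107, -0.2064, 9.1, 'size', 57, 25)
scene (0.5906, -0.3656, 26.1, 'size', 57, 25)
side (0.4291, -0.1659, 21.4, 'size', 57, 45)
side (0.6058, -0.1941, 9.4, 'size', 62, 48)
side (0.5823, -0.3523, 27.0, 'size', 59, 53)
```

Run:
```python
from h import *
print(go([.434,-.1765,.075],np.radians(21.3)))
```

```text
([21.9, -7.49, -1.0], [-18.0, -0.1, 0.2])
```

Call:
{"name": "step_arm", "arguments": {"moves": [[[2.4,-0.9,-0.1],[-2,0,0],1],[[4.8,-1.8,-0.2],[-4,0,0],1],[[7.2,-2.7,-0.4],[-6,0,0],1],[[9.6,-3.6,-0.5],[-9,0,0],1],[[12,-4.5,-0.6],[-11,0,0],1],[[14.4,-5.4,-0.7],[-13,0,0],1],[[16.8,-6.3,-0.8],[-15,0,0],1],[[19.2,-7,-0.9],[-17,0,0.1],1],[[21.9,-7.5,-1],[-18,0,0.2],1],[[21.9,-7.5,-1],[-18,0,0.2],1]]}}

```text
t: 9.87
tool_pos: [0.4304, -0.1752, 0.0695]
tool_rot: [-0.286, 1.561, 0.297]
contact_force: [-1.0, 0.4, -1.1]
opening: 0.0852
```

Run:
```python
from h import *
p,r,o=pose();print(p,o["opening"],go([.434,-.1765,.022],np.radians(21.3)))
```

```text
[ 0.43037295 -0.17519512  0.0695295 ] 0.08520719292995746 ([4.75, -0.29, 0.33], [-0.0, -0.5, -0.5])
```

Call:
{"name": "step_arm", "arguments": {"moves": [[[1.8,-0.3,0.3],[0,-0.5,-0.5],1],[[3.4,-0.3,0.3],[0,-0.5,-0.5],1],[[4.7,-0.3,0.3],[0,-0.5,-0.5],1],[[4.7,-0.3,0.3],[0,-0.5,-0.5],1],[[4.7,-0.3,0.3],[0,-0.5,-0.5],0],[[4.7,-0.3,0.3],[0,-0.5,-0.5],0],[[4.7,-0.3,0.3],[0,-0.5,-0.5],0],[[4.7,-0.3,0.3],[0,-0.5,-0.5],0],[[4.7,-0.3,0.3],[0,-0.5,-0.5],0],[[4.7,-0.3,0.3],[0,-0.5,-0.5],0]], "grip_force": 60}}

```text
t: 10.7
tool_pos: [0.4354, -0.1776, 0.0248]
tool_rot: [-0.293, 1.548, 0.289]
contact_force: [-0.3, 0.2, 7.1]
opening: 0.0543
```

Call:
{"name": "step_arm", "arguments": {"moves": [[[-2,0,0],[0,0,0],0],[[-4,0,0],[0,0,0],0],[[-6,0,0],[0,0,0],0],[[-8,0,0],[0,0,0],0],[[-10,0,0],[0,0,0],0],[[-11,0,0],[0,0,0],0],[[-11,0,0],[0,0,0],0],[[-11,0,0],[0,0,0],0],[[-11,0,0],[0,0,0],0],[[-11,0,0],[0,0,0],0]]}}

```text
t: 11.53
tool_pos: [0.4339, -0.1768, 0.1328]
tool_rot: [-0.292, 1.551, 0.291]
contact_force: [1.0, -0.5, -4.0]
opening: 0.0543
```

Run:
```python
from h import *
p,r,o=pose();print(p,o["opening"]); T=W([0,-.114,.15]); print(T,go(T,V[2]),go(W([0,-.114,.068]),V[2]))
```

```text
[ 0.43394696 -0.1767504   0.13284168] 0.054302263208510226
[ 0.53913532 -0.00083192  0.15      ] ([-1.71, 12.58, 16.19], [18.6, 0.0, 0.0]) ([6.49, 12.58, 16.18], [18.6, 0.0, 0.0])
```

Call:
{"name": "step_arm", "arguments": {"moves": [[[-0.9,1.2,1.6],[2,0,0],0],[[-1.7,2.5,3.2],[4,0,0],0],[[-1.7,3.8,4.9],[6,0,0],0],[[-1.7,5,6.5],[8,0,0],0],[[-1.7,6.3,8.1],[10,0,0],0],[[-1.7,7.6,9.7],[12,0,0],0],[[-1.7,8.9,11.4],[14,0,0],0],[[-1.7,10.2,13.1],[16,0,0],0],[[-1.7,11.5,14.8],[17.5,0,0],0],[[-1.7,12.6,16.2],[18.6,0,0],0]]}}

```text
t: 12.37
tool_pos: [0.539, 0.0008, 0.1481]
tool_rot: [-0.036, 1.573, 0.036]
contact_force: [-0.5, -0.6, -2.3]
opening: 0.0546
```

Run:
```python
from h import *
p,r,o=pose();print(p,o["opening"]);print(go(W([0,-.112,.071]),V[2]))
im=cams.get_image("wrist"); cv2.imwrite("pics/w4.png",im["pixels"])
```

```text
[0.53895494 0.000814   0.14808621] 0.05455456329482217
([7.71, 0.03, 0.03], [-0.0, -0.1, -0.0])
```

View pics/w4.png

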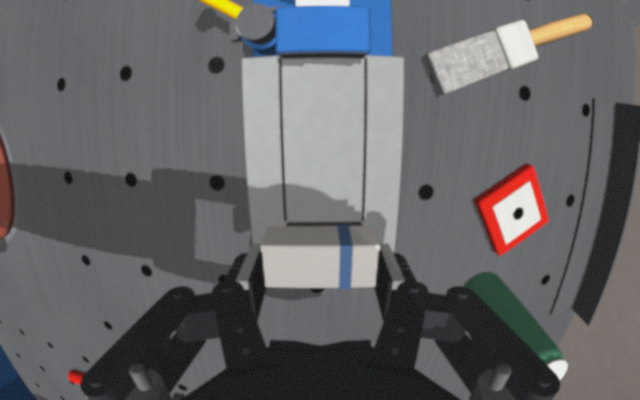

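Bar held square, tilted slightly less than the lane, and the cam lever is free (top left). Lowering.

Call:
{"name": "step_arm", "arguments": {"moves": [[[2,0,0],[0,0,0],0],[[4,0,0],[0,0,0],0],[[6,0,0],[0,0,0],0],[[7,0,0],[0,0,0],0],[[7.5,0,0],[0,0,0],0],[[7.8,0,0],[0,0,0],0],[[7.8,0,0],[0,0,0],0],[[7.7,0,0],[0,0,0],1],[[7.5,0,0],[0,0,0],1],[[7.5,0,0],[0,0,0],1]]}}

```text
t: 13.25
tool_pos: [0.5415, 0.0028, 0.0752]
tool_rot: [-0.035, 1.567, 0.038]
contact_force: [-0.5, -0.1, 0.6]
opening: 0.085
```

Call:
{"name": "step_arm", "arguments": {"moves": [[[-0.2,0,0],[0,0,0],1],[[-2,0,0],[0,0,0],1],[[-5,0,0],[0,0,0],1],[[-8,-2,0],[0,0,0],1],[[-10,-5,0],[0,0,0],1],[[-12,-8,0],[0,0,0],1],[[-13,-11,0],[0,0,0],1],[[-13,-13,0],[0,0,0],1],[[-13,-13,0],[0,0,0],1],[[-13,-13,0],[0,0,0],1]]}}

```text
t: 14.08
tool_pos: [0.5474, -0.1282, 0.2057]
tool_rot: [-0.034, 1.566, 0.037]
contact_force: [0.2, 0.7, -0.2]
opening: 0.0856
```

Run:
```python
from h import *
p,r,o=pose();print(p,o["opening"])
im=cams.get_image("wrist")
bx=W([0,-.112,.069]); f=topfit(im,bx[:2],z=.069); print(f,(toV([f[0],f[1],.069])*1000).round(1),f[2]-np.degrees(V[2]))
b=topfit(im,(.610,-.205)); print(b); print(topfit(cams.get_image("scene"),(.610,-.205),False))
print(go([.610,-.205,.08],np.radians(9.2)))
cv2.imwrite("pics/w5.png",im["pixels"])
```

```text
[ 0.54740531 -0.12821812  0.20574972] 0.08558624044239564
(0.5381, 0.0087, 2.4, 'size', 57, 48) [  -0.6 -104.4   69. ] -0.28076398378390577
(0.6089, -0.2039, 9.4, 'size', 59, 28)
(0.6107, -0.2064, 9.1, 'size', 57, 25)
([12.47, -8.15, 5.88], [-6.5, 0.2, -0.1])
```

Call:
{"name": "step_arm", "arguments": {"moves": [[[1,-1,0.7],[-0.8,0,0],1],[[2.4,-2,1.4],[-1.6,0,0],1],[[4,-3,2.1],[-2.4,0,0],1],[[5.5,-4,2.8],[-3.2,0,0],1],[[7,-5,3.5],[-4,0,0],1],[[8.5,-6,4.2],[-4.8,0.1,0],1],[[10,-7,5],[-5.6,0.1,0],1],[[11.5,-7.8,5.6],[-6.2,0.2,-0.1],1],[[12.5,-8.1,5.9],[-6.5,0.2,-0.1],1],[[12.5,-8.1,5.9],[-6.5,0.2,-0.1],1]]}}

```text
t: 15.02
tool_pos: [0.6088, -0.203, 0.0764]
tool_rot: [-0.124, 1.572, 0.13]
contact_force: [-1.4, -0.2, -0.4]
opening: 0.0858
```

Run:
```python
from h import *
p,r,o=pose();print(p,o["opening"],go([.610,-.205,.028],np.radians(9.2)))
i=cams.get_image("scene"); print(topfit(i,(.610,-.205),False),topfit(i,(.590,-.3645),False))
```

```text
[ 0.60881403 -0.20299591  0.07637318] 0.0857965053632701 ([4.84, -0.24, 0.11], [0.1, -0.3, -0.2])
(0.6113, -0.206, 9.4, 'size', 56, 24) (0.5906, -0.3657, 25.9, 'size', 57, 25)
```

Call:
{"name": "step_arm", "arguments": {"moves": [[[1.8,-0.2,0.1],[0,-0.3,-0.2],1],[[3.4,-0.2,0.1],[0,-0.3,-0.2],1],[[4.8,-0.2,0.1],[0,-0.3,-0.2],1],[[4.8,-0.2,0.1],[0,-0.3,-0.2],1],[[4.8,-0.2,0.1],[0,-0.3,-0.2],0],[[4.8,-0.2,0.1],[0,-0.3,-0.2],0],[[4.8,-0.2,0.1],[0,-0.3,-0.2],0],[[4.8,-0.2,0.1],[0,-0.3,-0.2],0],[[4.8,-0.2,0.1],[0,-0.3,-0.2],0],[[4.8,-0.2,0.1],[0,-0.3,-0.2],0]], "grip_force": 60}}

```text
t: 15.9
tool_pos: [0.6118, -0.2054, 0.0322]
tool_rot: [-0.128, 1.562, 0.125]
contact_force: [-1.5, 0.5, 6.5]
opening: 0.0533
```

Call:
{"name": "step_arm", "arguments": {"moves": [[[-2,0,0],[0,0,0],0],[[-4,0,0],[0,0,0],0],[[-6,0,0],[0,0,0],0],[[-8,0,0],[0,0,0],0],[[-10,0,0],[0,0,0],0],[[-12,0,0],[0,0,0],0],[[-13,0,0],[0,0,0],0],[[-13,0,0],[0,0,0],0],[[-13,0,0],[0,0,0],0],[[-13,0,0],[0,0,0],0]]}}

```text
t: 16.73
tool_pos: [0.6102, -0.2048, 0.1601]
tool_rot: [-0.127, 1.565, 0.126]
contact_force: [-0.3, -0.4, -2.6]
opening: 0.0537
```

Run:
```python
from h import *
p,r,o=pose();print(p,o["opening"]); print(go(W([0,-.079,.155]),V[2]))
```

```text
[ 0.61015105 -0.20475106  0.16010788] 0.05371872796744591
([0.49, 24.75, -3.34], [6.6, 0.1, 0.0])
```

Call:
{"name": "step_arm", "arguments": {"moves": [[[0,2.4,-0.3],[0.6,0,0],0],[[0,5,-0.6],[1.2,0,0],0],[[0,7.5,-1],[2,0,0],0],[[0,10,-1.3],[2.7,0,0],0],[[0,12.5,-1.7],[3.4,0,0],0],[[0.2,15,-2],[4.1,0,0],0],[[0.3,17.5,-2.4],[4.8,0,0],0],[[0.4,20,-2.7],[5.5,0,0],0],[[0.5,22.5,-3.1],[6.2,0,0],0],[[0.5,24.7,-3.3],[6.6,0,0],0]]}}

```text
t: 17.57
tool_pos: [0.5358, 0.0352, 0.1523]
tool_rot: [-0.036, 1.572, 0.036]
contact_force: [0.4, 0.4, -2.4]
opening: 0.0534
```

Run:
```python
from h import *
p,r,o=pose();print(p,o["opening"]); print(go(W([0,-.079,.077]),V[2]))
```

```text
[0.5357961  0.03519312 0.15232954] 0.053426222584915195
([7.53, -0.12, 0.18], [-0.1, -0.1, -0.0])
```

Call:
{"name": "step_arm", "arguments": {"moves": [[[2,-0.1,0.2],[0,0,0],0],[[4,-0.1,0.2],[0,0,0],0],[[6,-0.1,0.2],[0,0,0],0],[[6.9,-0.1,0.2],[0,0,0],0],[[7.4,-0.1,0.2],[0,0,0],0],[[7.6,-0.1,0.2],[0,0,0],0],[[7.6,-0.1,0.2],[0,0,0],0],[[7.5,-0.1,0.2],[0,0,0],1],[[7.4,-0.1,0.2],[0,0,0],1],[[7.4,-0.1,0.2],[0,0,0],1]]}}

```text
t: 18.4
tool_pos: [0.5381, 0.0342, 0.0787]
tool_rot: [-0.035, 1.572, 0.036]
contact_force: [-0.2, -0.3, 0.6]
opening: 0.0855
```

Call:
{"name": "step_arm", "arguments": {"moves": [[[-0.2,0,0],[0,0,0],1],[[-2,0,0],[0,0,0],1],[[-5,0,0],[0,0,0],1],[[-8,-2,0],[0,0,0],1],[[-10,-5,0],[0,0,0],1],[[-12,-8,0],[0,0,0],1],[[-13,-11,0],[0,0,0],1],[[-13,-14,0],[0,0,0],1],[[-13,-16,0],[0,0,0],1],[[-13,-16,0],[0,0,0],1]]}}

```text
t: 19.23
tool_pos: [0.5458, -0.1292, 0.2093]
tool_rot: [-0.034, 1.57, 0.031]
contact_force: [-0.1, -0.3, -1.2]
opening: 0.0853
```

Run:
```python
from h import *
p,r,o=pose();print(p,o["opening"])
im=cams.get_image("wrist"); cv2.imwrite("pics/w5.png",im["pixels"])
print(topfit(im,(.590,-.3645)),topfit(cams.get_image("scene"),(.590,-.3645),False))
print(go([.590,-.3645,.08],np.radians(26)))
for d in finder.tip_of("wrist","bar1"): print(np.round(d["at"]),(toV(onz(im,d["at"],.057,True))*1000).round())
```

```text
[ 0.54576831 -0.12919962  0.2092985 ] 0.08531225281380533
(0.5881, -0.3505, 9.3, 'size', 53, 18) (0.5906, -0.3657, 25.9, 'size', 57, 25)
([12.83, -24.03, 3.42], [-23.5, -0.1, -0.1])
[319.   7.] [  0. -79.  57.]
[419. 300.] [ 113. -380.   57.]
[344. 338.] [  28. -434.   57.]
[321.  35.] [   2. -106.   57.]
[238. 335.] [-102. -433.   57.]
```

View pics/w5.png

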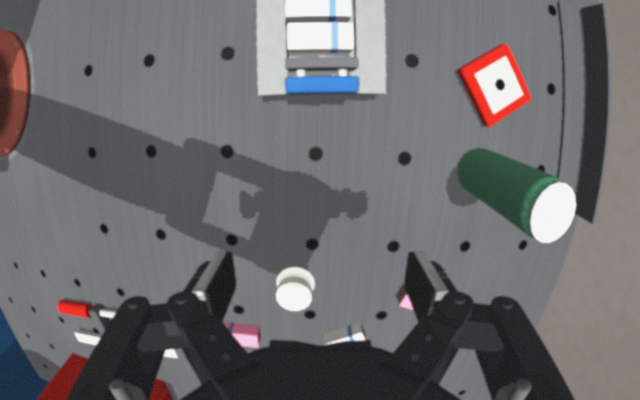

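Two bars lie centred on the bed, at (320,35) and (320,8). Next is the third at (345,336).

Call:
{"name": "step_arm", "arguments": {"moves": [[[0,-2.6,0.4],[-2.5,0,0],1],[[0.5,-5.2,0.8],[-5,0,0],1],[[1,-7.8,1.1],[-7.5,0,0],1],[[1.5,-10.4,1.5],[-10,0,0],1],[[2.5,-13,1.9],[-12.5,0,0],1],[[3.5,-15.6,2.3],[-15,0,0],1],[[5,-18,2.6],[-17.5,0,0],1],[[7,-20.4,2.9],[-20,0,0],1],[[9,-22.4,3.2],[-22,0,0],1],[[11,-24,3.4],[-23.5,0,0],1]]}}

```text
t: 20.22
tool_pos: [0.5909, -0.3634, 0.097]
tool_rot: [-0.358, 1.542, 0.36]
contact_force: [0.3, 0.9, 0.5]
opening: 0.0851
```

Run:
```python
from h import *
p,r,o=pose();print(p,o["opening"],go([.590,-.3645,.028],np.radians(26)))
i=cams.get_image("scene"); print(topfit(i,(.590,-.3645),False))
i=cams.get_image("side"); print(topfit(i,(.590,-.3645),False))
```

```text
[ 0.590864   -0.36340998  0.0970474 ] 0.08514465731951862 ([6.9, -0.07, -0.12], [0.2, -0.0, -0.1])
(0.5908, -0.3651, 26.2, 'size', 56, 24)
(0.5831, -0.3512, 26.5, 'size', 56, 50)
```

Call:
{"name": "step_arm", "arguments": {"moves": [[[2.3,-0.1,-0.1],[0,0,0],1],[[4.6,-0.1,-0.1],[0,0,0],1],[[6.3,-0.1,-0.1],[0,0,0],1],[[6.9,-0.1,-0.1],[0,0,0],1],[[6.9,-0.1,-0.1],[0,0,0],0],[[6.9,-0.1,-0.1],[0,0,0],0],[[6.9,-0.1,-0.1],[0,0,0],0],[[6.9,-0.1,-0.1],[0,0,0],0],[[6.9,-0.1,-0.1],[0,0,0],0],[[6.9,-0.1,-0.1],[0,0,0],0]], "grip_force": 60}}

```text
t: 21.15
tool_pos: [0.5888, -0.3639, 0.0266]
tool_rot: [-0.353, 1.545, 0.361]
contact_force: [0.3, 1.4, 6.4]
opening: 0.0542
```

Call:
{"name": "step_arm", "arguments": {"moves": [[[-2,0,0],[0,0,0],0],[[-4,0,0],[0,0,0],0],[[-6,0,0],[0,0,0],0],[[-8,0,0],[0,0,0],0],[[-10,0,0],[0,0,0],0],[[-12,0,0],[0,0,0],0],[[-13,0,0],[0,0,0],0],[[-13,0,0],[0,0,0],0],[[-13,0,0],[0,0,0],0],[[-13,0,0],[0,0,0],0]]}}

```text
t: 21.98
tool_pos: [0.5885, -0.3638, 0.1545]
tool_rot: [-0.351, 1.547, 0.363]
contact_force: [0.8, 0.4, -3.2]
opening: 0.0543
```

Run:
```python
from h import *
p,r,o=pose();print(p,o["opening"]); print(go(W([0,-.047,.155]),V[2]))
```

```text
[ 0.58852964 -0.36379896  0.15451603] 0.054320217945037816
([0.24, 40.92, 14.17], [23.4, -0.3, -0.4])
```

Call:
{"name": "step_arm", "arguments": {"moves": [[[0,2.2,0.7],[1.3,0,0],0],[[0,4.6,1.5],[2.6,0,0],0],[[0,7.2,2.4],[4,0,0],0],[[0,9.8,3.3],[5.5,0,0],0],[[0,12.4,4.2],[7,0,0],0],[[0,15,5.1],[8.5,0,0],0],[[0,17.6,6],[10,0,0],0],[[0,20.2,6.9],[11.5,0,0],0],[[0,22.8,7.8],[13,0,0],0],[[0,25,8.6],[14.4,0,0],0]]}}

```text
t: 22.82
tool_pos: [0.5543, -0.0994, 0.1539]
tool_rot: [-0.153, 1.575, 0.166]
contact_force: [0.6, -0.6, -2.7]
opening: 0.054
```

Run:
```python
from h import *
p,r,o=pose();print(p,o["opening"]); print(go(W([0,-.047,.14]),V[2]))
```

```text
[ 0.55428474 -0.09938271  0.15393049] 0.053967282273766515
([1.53, 16.56, 1.55], [8.9, -0.5, -0.5])
```

Call:
{"name": "step_arm", "arguments": {"moves": [[[0.2,2,0.2],[1,0,0],0],[[0.4,4,0.4],[2,0,0],0],[[0.6,6,0.6],[3,-0.1,-0.1],0],[[0.8,8,0.8],[4,-0.2,-0.2],0],[[1,10,1],[5,-0.3,-0.3],0],[[1.2,12,1.2],[6,-0.4,-0.4],0],[[1.4,14,1.4],[7.5,-0.5,-0.5],0],[[1.5,15.6,1.5],[8.9,-0.5,-0.5],0],[[1.5,16.6,1.5],[8.9,-0.5,-0.5],0],[[1.5,16.6,1.5],[8.9,-0.5,-0.5],0]]}}

```text
t: 23.65
tool_pos: [0.534, 0.0678, 0.1386]
tool_rot: [-0.039, 1.574, 0.04]
contact_force: [0.3, 0.4, -1.5]
opening: 0.0545
```

Run:
```python
from h import *
p,r,o=pose();print(p,o["opening"]); print(go(W([0,-.047,.072]),V[2]))
```

```text
[0.53400296 0.06782828 0.13860324] 0.05454844167401074
([6.66, -0.19, 0.22], [0.2, -0.2, -0.0])
```

Call:
{"name": "step_arm", "arguments": {"moves": [[[2,-0.1,0.2],[0,0,0],0],[[4,-0.2,0.2],[0,0,0],0],[[5.5,-0.2,0.2],[0,0,0],0],[[6.2,-0.2,0.2],[0,0,0],0],[[6.6,-0.2,0.2],[0,0,0],0],[[6.7,-0.2,0.2],[0,0,0],0],[[6.7,-0.2,0.2],[0,0,0],0],[[6.6,-0.2,0.2],[0,0,0],1],[[6.5,-0.2,0.2],[0,0,0],1],[[6.5,-0.2,0.2],[0,0,0],1]]}}

```text
t: 24.48
tool_pos: [0.5369, 0.0658, 0.0749]
tool_rot: [-0.039, 1.572, 0.039]
contact_force: [0.2, -0.3, 0.5]
opening: 0.085
```

Call:
{"name": "step_arm", "arguments": {"moves": [[[-0.2,0,0],[0,0,0],1],[[-2,0,0],[0,0,0],1],[[-4.5,0,0],[0,0,0],1],[[-7,0,0],[0,0,0],1],[[-10,0,0],[0,0,0],1],[[-13,0,0],[0,0,0],1],[[-16,0,0],[0,0,0],1],[[-19,0,0],[0,0,0],1],[[-20,0,0],[0,0,0],1],[[-20,0,0],[0,0,0],1]]}}

```text
t: 25.32
tool_pos: [0.539, 0.0658, 0.2795]
tool_rot: [-0.04, 1.564, 0.039]
contact_force: [0.6, 0.8, -0.4]
opening: 0.0856
```

Run:
```python
from h import *
p,r,o=pose();print(p,(toV(p)*1000).round(1),o["opening"],o["q"].round(2))
im=cams.get_image("wrist"); cv2.imwrite("pics/w6.png",im["pixels"])
Z=dict(bar1=.057,wheel_axis=.108,fold_hinge=.108,handle_end=.108,cam_axis=.084,cam_knob=.084,jaw_face=.062,bed=.045)
for k in Z:
  for d in finder.tip_of("wrist",k): print(k,round(d["conf"],2),np.round(d["at"]),(toV(onz(im,d["at"],Z[k],True))*1000).round())
```

```text
[0.53897949 0.0658387  0.27953654] [  3.  -47.4 279.5] 0.08558951374710572 [-0.02 -0.17  1.77  0.    1.53 -0.07]
bar1 0.89 [316. 170.] [ -1. -49.  57.]
bar1 0.63 [317. 193.] [  1. -77.  57.]
bar1 0.56 [318. 218.] [   2. -108.   57.]
handle_end 0.68 [315.   6.] [ -2. 124. 108.]
cam_axis 0.67 [274. 107.] [-44.  24.  84.]
cam_knob 0.6 [220.  77.] [-101.   58.   84.]
jaw_face 0.71 [318. 131.] [ 1. -4. 62.]
bed 0.25 [316. 169.] [ -1. -51.  45.]
bed 0.19 [318.   6.] [  0. 142.  45.]
```

View pics/w6.png

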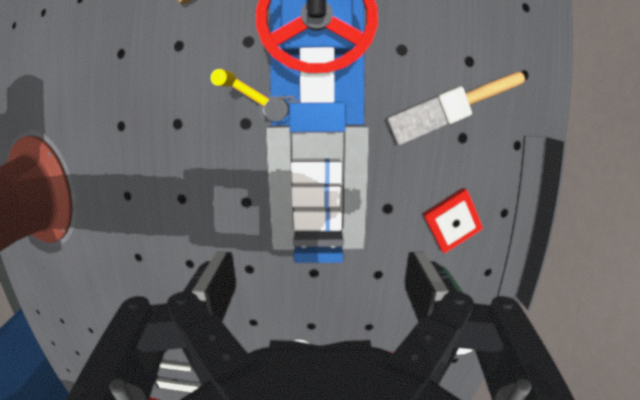

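Bars sit at vise x≈0, y≈-49, -77 and -108, and the lever is free. Now the folded handle at (317,8). I'll refine its direction with the fixed cameras.

Run:
```python
from h import *
for n in("scene","side"):
    im=cams.get_image(n)
    for k in("wheel_axis","fold_hinge","handle_end"):
        for d in finder.tip_of(n,k): print(n,k,round(d["conf"],2),np.round(d["at"]),(toV(onz(im,d["at"],.108))*1000).round())
    print("expected",proj(im,W(np.array([[0,.12,.108],[0,.178,.108],[0,.123,.108]]))).round().tolist())
print(go(W([0,.126,.20]),V[2]))
```

```text
scene wheel_axis 0.77 [372. 146.] [-11. 112. 108.]
scene wheel_axis 0.15 [344. 200.] [ 22. -82. 108.]
scene fold_hinge 0.78 [386. 134.] [  0. 173. 108.]
scene fold_hinge 0.21 [327. 221.] [  19. -156.  108.]
scene handle_end 0.58 [377. 144.] [  0. 126. 108.]
expected [[376.0, 145.0], [387.0, 132.0], [377.0, 145.0]]
side wheel_axis 0.94 [245. 257.] [  8. 126. 108.]
side fold_hinge 0.72 [237. 274.] [ -0. 174. 108.]
side fold_hinge 0.55 [203. 231.] [133. 108. 108.]
side handle_end 0.84 [247. 259.] [  3. 130. 108.]
expected [[250.0, 256.0], [236.0, 276.0], [249.0, 257.0]]
([7.5, 17.33, -0.05], [0.2, -0.1, -0.0])
```

Call:
{"name": "step_arm", "arguments": {"moves": [[[0.5,2.2,0],[0,0,0],0.6],[[1.2,4.4,0],[0,0,0],0.6],[[2,6.6,0],[0,0,0],0.6],[[2.8,8.8,0],[0,0,0],0.6],[[3.6,11,0],[0,0,0],0.6],[[4.6,13.2,0],[0,0,0],0.6],[[5.6,15.2,0],[0,0,0],0.6],[[6.6,16.6,0],[0,0,0],0.6],[[7.5,17.3,0],[0,0,0],0.6],[[7.5,17.3,0],[0,0,0],0.6]]}}

```text
t: 27.0
tool_pos: [0.5271, 0.2392, 0.1973]
tool_rot: [-0.042, 1.576, 0.04]
contact_force: [-0.1, -0.6, -0.2]
opening: 0.051
```

Run:
```python
from h import *
p,r,o=pose();print((toV(p)*1000).round(1),o["opening"],go(W([0,.126,.112]),V[2]))
im=cams.get_image("wrist"); cv2.imwrite("pics/w7.png",im["pixels"])
```

```text
[ -0.8 126.3 197.3] 0.05097211103007649 ([8.53, -0.02, 0.13], [0.3, -0.3, 0.1])
```

View pics/w7.png

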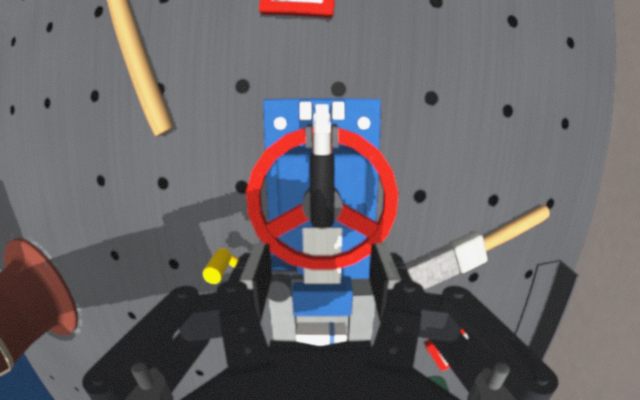

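The handle lies from (322,150) to (322,225), centred between the fingers. Lower and grip it.

Call:
{"name": "step_arm", "arguments": {"moves": [[[2,0,0.1],[0,0,0],0.6],[[4,0,0.1],[0.3,-0.3,0],0.6],[[6,0,0.1],[0.3,-0.3,0],0.6],[[7.6,0,0.1],[0.3,-0.3,0],0.6],[[8.5,0,0.1],[0.3,-0.3,0],0.6],[[8.5,0,0.1],[0.3,-0.3,0],0],[[8.5,0,0.1],[0.3,-0.3,0],0],[[8.5,0,0.1],[0.3,-0.3,0],0],[[8.5,0,0.1],[0.3,-0.3,0],0],[[8.5,0,0.1],[0.3,-0.3,0],0]], "grip_force": 25}}

```text
t: 27.88
tool_pos: [0.5285, 0.2381, 0.1147]
tool_rot: [-0.038, 1.569, 0.035]
contact_force: [-3.8, -3.9, 4.3]
opening: 0.0173
```

Run:
```python
from h import *
p,r,o=pose();print((toV(p)*1000).round(1),o["opening"],go(p,V[2])[1],o["contact_force"])
```

```text
[  0.5 125.2 114.7] 0.017250015361149635 [-0.0, 0.1, 0.1] [-3.82855099 -3.87696615  4.26362781]
```

Call:
{"name": "step_arm", "arguments": {"moves": [[[-0.8,0.1,0],[0,0,0],0],[[-1.6,0.3,0],[0,0,0],0],[[-2.4,0.6,0],[0,0,0],0],[[-3.1,1.0,0],[0,0,0],0],[[-3.8,1.6,0],[0,0,0],0],[[-4.3,2.2,0],[0,0,0],0],[[-4.7,2.9,0],[0,0,0],0],[[-5,3.7,0],[0,0,0],0],[[-5.2,4.5,0],[0,0,0],0],[[-5.3,5.3,0],[0,0,0],0]]}}

```text
t: 28.72
tool_pos: [0.5259, 0.292, 0.1696]
tool_rot: [-0.038, 1.569, 0.035]
contact_force: [-4.9, -2.8, -0.3]
opening: 0.0154
```

Run:
```python
from h import *
p,r,o=pose();print((toV(p)*1000).round(1),o["opening"],go(p,V[2])[1],o["contact_force"],o["q"].round(2))
for n in("scene","side"):
    im=cams.get_image(n)
    for k in("fold_hinge","handle_end"):
        for d in finder.tip_of(n,k)[:2]: print(n,k,round(d["conf"],2),np.round(d["at"]))
    print("exp",proj(im,W(np.array([[0,.178,.108],[0,.178,.163]]))).round().tolist())
    cv2.imwrite(f"pics/{n}8.png",im["pixels"])
a=cv2.imread("pics/side8.png")[180:320,160:360]; b=cv2.imread("pics/scene8.png")[70:210,290:450]
cv2.imwrite("pics/m8.png",np.hstack([cv2.resize(a,(600,420))[:, :400],cv2.resize(b,(400,420))]))
```

```text
[  0.5 179.1 169.6] 0.01539252000087242 [-0.0, 0.1, 0.1] [-4.89918935 -2.84479097 -0.25110464] [ 0.38  0.06  1.74 -0.    1.34  0.34]
scene fold_hinge 0.61 [255. 301.]
scene fold_hinge 0.58 [388. 132.]
scene handle_end 0.59 [385. 121.]
exp [[387.0, 132.0], [389.0, 118.0]]
side fold_hinge 0.88 [238. 276.]
side handle_end 0.51 [234. 259.]
side handle_end 0.36 [277. 246.]
exp [[236.0, 276.0], [234.0, 261.0]]
```

View pics/m8.png

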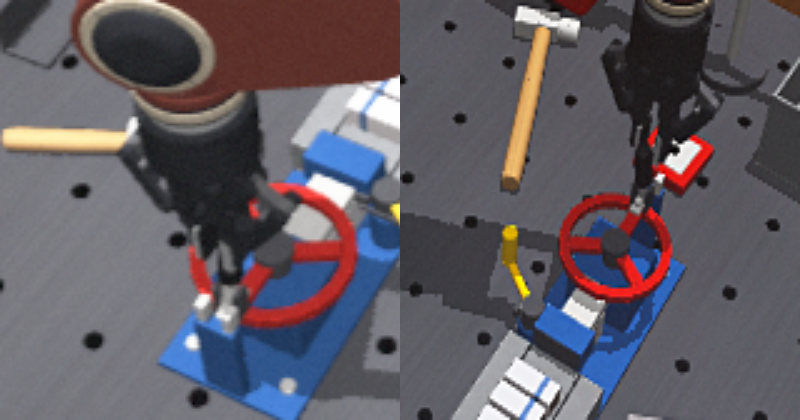

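Handle upright in the gripper in both views, hinge at (220,310) left and (640,195) right. I'll let go briefly so it latches, then regrip.

Call:
{"name": "step_arm", "arguments": {"moves": [[[0,0,0],[0,0,0],0.5],[[0,0,0],[0,0,0],0.5],[[0,0,0],[0,0,0],0.5],[[0,0,0],[0,0,0],0.5],[[0,0,0],[0,0,0],0.5],[[0,0,0],[0,0,0],0],[[0,0,0],[0,0,0],0],[[0,0,0],[0,0,0],0],[[0,0,0],[0,0,0],0],[[0,0,0],[0,0,0],0]], "grip_force": 40}}

```text
t: 29.85
tool_pos: [0.5258, 0.2923, 0.1694]
tool_rot: [-0.036, 1.569, 0.037]
contact_force: [-3.0, -0.9, 3.2]
opening: 0.0153
```

```bash
cat >> h.py <<'E'
def ang():
    p,r,o=pose(); v=toV(p)*1000; return v.round(1),"a",round(float(np.arctan2(v[0],v[1]-120)),3),"r",round(float(np.hypot(v[0],v[1]-120)),1),"open",o["opening"].round(4),"F",(R.from_euler('z',-V[2]).apply(o["contact_force"])).round(1)
def crank(angles,rad=58.5,c=(0,120)):
    p,r,o=pose(); v=toV(p)*1000
    for a in angles: print(round(a,2),[ -round((169-v[2])/10,1),round((c[1]+rad*np.cos(a)-v[1])/10,2),round((c[0]+rad*np.sin(a)-v[0])/10,2)])
E
python3 - <<'E'
from h import *
print(ang(),pose()[2]["q"].round(2)); crank(np.arange(1,11)*.2)
E
```

```text
Traceback (most recent call last):
  File "h.py", line 79, in ang
    p,r,o=pose(); v=toV(p)*1000; return v.round(1),"a",round(float(np.arctan2(v[0],v[1]-120)),3),"r",round(float(np.hypot(v[0],v[1]-120)),1),"open",o["opening"].round(4),"F",(R.from_euler('z',-V[2]).apply(o["contact_force"])).round(1)
                                                                                                                                                    ^^^^^^^^^^^^^^^^^^
AttributeError: 'float' object has no attribute 'round'
```

```bash
sed -i 's/o\["opening"\].round(4)/round(o["opening"],4)/' h.py
python3 - <<'E'
from h import *
print(ang(),pose()[2]["q"].round(2)); crank(np.arange(1,11)*.2)
E
```

```text
(array([  0.4, 179.5, 169.4]), 'a', 0.006, 'r', 59.5, 'open', 0.0153, 'F', array([-3. , -0.8,  3.2])) [ 0.38  0.06  1.74 -0.    1.34  0.34]
0.2 [np.float64(0.0), np.float64(-0.21), np.float64(1.13)]
0.4 [np.float64(0.0), np.float64(-0.56), np.float64(2.24)]
0.6 [np.float64(0.0), np.float64(-1.12), np.float64(3.27)]
0.8 [np.float64(0.0), np.float64(-1.87), np.float64(4.16)]
1.0 [np.float64(0.0), np.float64(-2.78), np.float64(4.89)]
1.2 [np.float64(0.0), np.float64(-3.83), np.float64(5.42)]
1.4 [np.float64(0.0), np.float64(-4.95), np.float64(5.73)]
1.6 [np.float64(0.0), np.float64(-6.12), np.float64(5.81)]
1.8 [np.float64(0.0), np.float64(-7.27), np.float64(5.66)]
2.0 [np.float64(0.0), np.float64(-8.38), np.float64(5.28)]
```

Call:
{"name": "step_arm", "arguments": {"moves": [[[0,-0.1,1.1],[0,0,0],0],[[0,-0.5,2.2],[0,0,0],0],[[0,-1.1,3.3],[0,0,0],0],[[0,-1.8,4.2],[0,0,0],0],[[0,-2.7,4.9],[0,0,0],0],[[0,-3.8,5.4],[0,0,0],0],[[0,-4.9,5.7],[0,0,0],0],[[0,-6.1,5.8],[0,0,0],0],[[0,-7.3,5.7],[0,0,0],0],[[0,-8.4,5.3],[0,0,0],0]]}}

```text
t: 30.68
tool_pos: [0.5839, 0.211, 0.1698]
tool_rot: [-0.034, 1.565, 0.039]
contact_force: [2.7, 5.1, 1.1]
opening: -0.0001
```

Run:
```python
from h import *
print(ang(),pose()[2]["q"].round(2),go(pose()[0],V[2])[1]); crank(np.arange(1,11)*.2+2)
```

```text
(array([ 54.6,  95.5, 169.8]), 'a', 1.992, 'r', 59.9, 'open', -0.0001, 'F', array([2.9, 5. , 1.1])) [0.23 0.1  1.7  0.   1.34 0.18] [-0.0, 0.3, -0.2]
2.2 [np.float64(0.1), np.float64(-0.99), np.float64(-0.73)]
2.4 [np.float64(0.1), np.float64(-1.87), np.float64(-1.51)]
2.6 [np.float64(0.1), np.float64(-2.56), np.float64(-2.45)]
2.8 [np.float64(0.1), np.float64(-3.06), np.float64(-3.5)]
3.0 [np.float64(0.1), np.float64(-3.34), np.float64(-4.64)]
3.2 [np.float64(0.1), np.float64(-3.39), np.float64(-5.81)]
3.4 [np.float64(0.1), np.float64(-3.21), np.float64(-6.96)]
3.6 [np.float64(0.1), np.float64(-2.8), np.float64(-8.05)]
3.8 [np.float64(0.1), np.float64(-2.18), np.float64(-9.04)]
4.0 [np.float64(0.1), np.float64(-1.38), np.float64(-9.89)]
```

Run:
```python
from h import *
for n in("scene","side"):
    im=cams.get_image(n)
    for k in("fold_hinge","handle_end","jaw_face"):
        for d in finder.tip_of(n,k)[:2]: print(n,k,round(d["conf"],2),np.round(d["at"]),(toV(onz(im,d["at"],{"fold_hinge":.108,"handle_end":.163,"jaw_face":.062}[k]))*1000).round())
    cv2.imwrite(f"pics/{n}9.png",im["pixels"])
a=cv2.imread("pics/side9.png")[180:320,180:313]; b=cv2.imread("pics/scene9.png")[70:210,310:443]
cv2.imwrite("pics/m9.png",np.hstack([cv2.resize(a,(400,420)),cv2.resize(b,(400,420))]))
print(ang())
```

```text
scene fold_hinge 0.68 [382. 161.] [ 39.  82. 108.]
scene handle_end 0.67 [387. 146.] [ 43.  87. 163.]
side fold_hinge 0.89 [248. 235.] [ 35.  73. 108.]
side handle_end 0.71 [244. 223.] [ 35.  82. 163.]
side jaw_face 0.65 [284. 224.] [ -4. -26.  62.]
(array([ 53.2,  95.6, 169.2]), 'a', 2.001, 'r', 58.5, 'open', 0.0, 'F', array([ 0.3, -0. ,  0.4]))
```

View pics/m9.png

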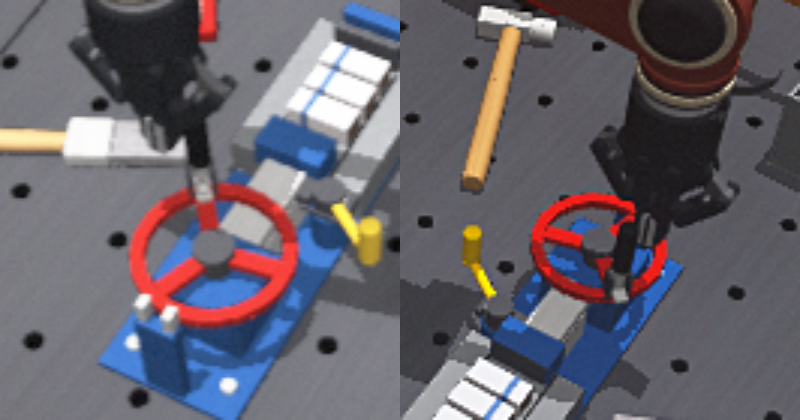

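The handle slipped out ahead of the fingers and now stands upright at about a=2.44 rad (hinge (205,185) left, (620,285) right). I'll regrip with the jaws along the tangent and turn the tool with the crank.

```bash
cat >> h.py <<'E'
def at(a,z,r=58,off=0): # crank pose: jaw axis tangent
    return go(W([r*np.sin(a)/1000,.12+r*np.cos(a)/1000,z]),V[2]-a+off)
E
python3 - <<'E'
from h import *
print(go(W([.037,.0753,.215]),V[2]-2.45),go(pose()[0],V[2])[1])
E
```

```text
([-4.58, -2.03, -1.61], [-39.6, 0.1, 0.0]) [-0.0, 0.1, -0.0]
```

Call:
{"name": "step_arm", "arguments": {"moves": [[[-1.6,0.1,0],[0,0,0],0],[[-3.2,0.1,0],[0,0,0],0.2],[[-4.6,0.1,0],[0,0,0],0.5],[[-4.6,-0.4,-0.4],[-6,0,0],0.7],[[-4.6,-0.8,-0.8],[-13,0,0],0.7],[[-4.6,-1.4,-1.2],[-20,0,0],0.7],[[-4.6,-2,-1.6],[-27,0,0],0.7],[[-4.6,-2,-1.6],[-34,0,0],0.7],[[-4.6,-2,-1.6],[-39.6,0,0],0.7],[[-4.6,-2,-1.6],[-39.6,0,0],0.7]]}}

```text
t: 31.92
tool_pos: [0.5674, 0.1903, 0.2156]
tool_rot: [-0.579, 1.491, 0.578]
contact_force: [0.2, 0.0, 0.9]
opening: 0.0597
```

Run:
```python
from h import *
print(ang(),at(2.45,.166))
im=cams.get_image("wrist"); cv2.imwrite("pics/w10.png",im["pixels"])
for d in finder.tip_of("wrist","handle_end"): print(d["conf"],d["at"],(toV(onz(im,d["at"],.163,True))*1000).round(1))
for d in finder.tip_of("wrist","fold_hinge"): print(d["conf"],d["at"],(toV(onz(im,d["at"],.108,True))*1000).round(1))
```

```text
(array([ 37.2,  75.6, 215.6]), 'a', 2.444, 'r', 57.9, 'open', 0.0597, 'F', array([ 0.2, -0. ,  0.9])) ([4.96, -0.0, -0.04], [0.1, 0.1, 0.1])
0.73 [320.5, 224.4] [ 34.8  78.1 163. ]
0.15 [196.3, 281.4] [ -4.8 -14.9 163. ]
0.71 [318.4, 197.6] [ 34.   76.7 108. ]
```

View pics/w10.png

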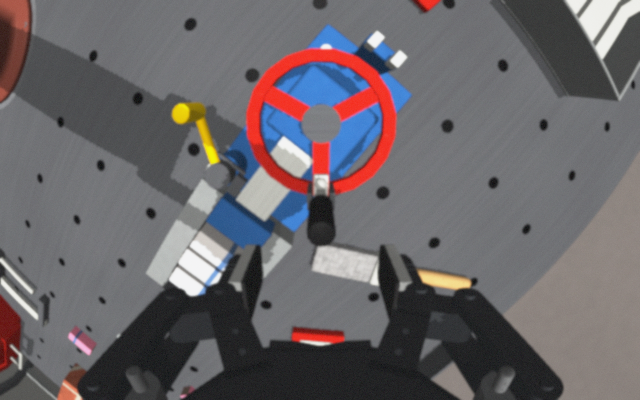

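Handle centred between the fingers, top at (320,230). Descend, cage it, and crank.

Call:
{"name": "step_arm", "arguments": {"moves": [[[1.5,0,0],[0,0,0],0.7],[[3,0,0],[0,0,0],0.7],[[4.2,0,0],[0,0,0],0.7],[[5,0,0],[0,0,0],0.7],[[5,0,0],[0,0,0],0.25],[[5,0,0],[0,0,0],0.25],[[5,0,0],[0,0,0],0.25],[[5,0,0],[0,0,0],0.25],[[5,0,0],[0,0,0],0.25],[[5,0,0],[0,0,0],0.25]]}}

```text
t: 32.9
tool_pos: [0.5679, 0.1905, 0.1662]
tool_rot: [-0.576, 1.49, 0.575]
contact_force: [-0.5, -0.9, -0.4]
opening: 0.0216
```

Call:
{"name": "step_arm", "arguments": {"moves": [[[0,0.04,-0.69],[6.9,0,0],0.25],[[0,0.16,-1.37],[13.8,0,0],0.25],[[0,0.37,-2.03],[20.6,0,0],0.25],[[0,0.65,-2.66],[27.5,0,0],0.25],[[0,1.0,-3.25],[34.4,0,0],0.25],[[0,1.43,-3.79],[41.3,0,0],0.25],[[0,1.91,-4.28],[48.1,0,0],0.25],[[0,2.45,-4.71],[55,0,0],0.25],[[0,3.04,-5.07],[61.9,0,0],0.25],[[0,3.67,-5.36],[68.8,0,0],0.25]]}}

```text
t: 33.73
tool_pos: [0.5047, 0.1812, 0.1668]
tool_rot: [0.37, 1.532, -0.368]
contact_force: [4.4, -2.8, -1.3]
opening: 0.0215
```

Run:
```python
from h import *
print(ang(),pose()[2]["q"].round(2)); print(at(3.65,.166),at(4.85,.166))
```

```text
(array([-25.9,  69.4, 166.8]), 'a', -2.668, 'r', 56.8, 'open', 0.0215, 'F', array([ 4.3, -3. , -1.3])) [ 0.21 -0.1   1.9  -0.    1.33  0.68]
([0.08, -0.12, -0.2], [-0.6, 0.4, -0.1]) ([0.06, 3.52, -5.64], [68.2, 0.2, -0.4])
```

Call:
{"name": "step_arm", "arguments": {"moves": [[[0,-0.02,-0.8],[6.9,0,0],0.25],[[0,0.05,-1.5],[13.8,0,0],0.25],[[0,0.26,-2.2],[20.6,0,0],0.25],[[0,0.54,-2.85],[27.5,0.1,0],0.25],[[0,0.9,-3.45],[34.4,0.1,0],0.25],[[0,1.32,-4.0],[41.3,0.2,0],0.25],[[0,1.8,-4.5],[48.1,0.2,0],0.25],[[0,2.34,-4.95],[55,0.2,0],0.25],[[0,2.92,-5.33],[61.9,0.2,-0.2],0.25],[[0,3.54,-5.64],[68.5,0.2,-0.3],0.25]]}}

```text
t: 34.57
tool_pos: [0.4707, 0.2374, 0.1671]
tool_rot: [1.283, 1.156, -1.284]
contact_force: [-0.1, -5.2, 1.8]
opening: 0.0215
```

Run:
```python
from h import *
print(ang(),pose()[2]["q"].round(2)); print(at(4.85,.166),at(6.05,.166))
im=cams.get_image("side");print([(d["conf"],(toV(onz(im,d["at"],.062))*1000).round()) for d in finder.tip_of("side","jaw_face")])
```

```text
(array([-57.3, 127.2, 167.1]), 'a', -1.446, 'r', 57.7, 'open', 0.0215, 'F', array([-0.4, -5.2,  1.8])) [ 0.33 -0.12  1.92 -0.    1.34  2.  ]
([0.11, -0.03, -0.07], [-0.7, 0.2, -0.1]) ([0.1, 3.61, -5.52], [68.1, 0.1, -0.2])
[(0.54, array([  2., -34.,  62.]))]
```

Call:
{"name": "step_arm", "arguments": {"moves": [[[0,0.0,-0.75],[5.7,0,0],0.25],[[0,0.1,-1.45],[11.4,0,0],0.25],[[0,0.32,-2.1],[17.1,0,0],0.25],[[0,0.6,-2.75],[22.8,0.1,0],0.25],[[0,0.96,-3.35],[28.5,0.1,0],0.25],[[0,1.38,-3.9],[34,0.1,0],0.25],[[0,1.87,-4.4],[39.5,0.1,0],0.25],[[0,2.4,-4.85],[45,0.1,0],0.25],[[0,2.98,-5.2],[50.5,0.1,-0.2],0.25],[[0,3.6,-5.52],[56,0.1,-0.2],0.25]]}}

```text
t: 35.5
tool_pos: [0.5109, 0.2898, 0.167]
tool_rot: [1.941, 0.496, -1.947]
contact_force: [-5.3, -2.5, 2.3]
opening: 0.0215
```

Run:
```python
from h import *
p,r,o=pose(); print(ang(),o["q"].round(2),o["contact_force"])
# regrip: handle is 1.7mm behind; target same position, yaw turned back
a=6.05-.02
T=W([.058*np.sin(a),.12+.058*np.cos(a),.166]); d=r.inv().apply(T-p)*100
yaw=V[2]-a+2*np.pi+0  # want q6=q1-yaw
print(d.round(2),"yaw now",p, "need turn deg to yaw V-a+2pi:",)
zz=r.as_matrix()[:,2]; yn=np.arctan2(zz[1],zz[0]); print(np.degrees(yn),np.degrees(V[2]-a+2*np.pi),np.degrees(V[2]-a+np.pi))
```

```text
(array([-14.6, 177.6, 167. ]), 'a', -0.248, 'r', 59.4, 'open', 0.0215, 'F', array([-5.5, -2.3,  2.3])) [0.39 0.03 1.78 0.   1.34 3.03] [-5.33890971 -2.51192025  2.3215837 ]
[0.1  0.13 0.06] yaw now [0.51091335 0.2897705  0.16699866] need turn deg to yaw V-a+2pi:
-151.52976384221915 17.187213519897487 -162.81278648010252
```

Call:
{"name": "step_arm", "arguments": {"moves": [[[0,0.1,0.1],[0,0,0],0.7],[[0,0.1,0.1],[0,0,0],0.7],[[0,0.1,0.1],[0,0,0],0.7],[[0,0.1,0.1],[-7,0,0],0.7],[[0,0.1,0.1],[-14,0,0],0.7],[[0,0.1,0.1],[-21,0,0],0.7],[[0,0.1,0.1],[-28,0,0],0.7],[[0,0.1,0.1],[-35,0,0],0.7],[[0,0.1,0.1],[-42,0,0],0.7],[[0,0.1,0.1],[-49,0,0],0.7]]}}

```text
t: 36.33
tool_pos: [0.5103, 0.2884, 0.1671]
tool_rot: [1.362, 1.107, -1.364]
contact_force: [-0.0, -0.2, -0.7]
opening: 0.0599
```

Call:
{"name": "step_arm", "arguments": {"moves": [[[0,0,0],[-7,0,0],0.7],[[0,0,0],[-14,0,0],0.7],[[0,0,0],[-21,0,0],0.7],[[0,0,0],[-28,0,0],0.7],[[0,0,0],[-35,0,0],0.7],[[0,0,0],[-42,0,0],0.7],[[0,0,0],[-49,0,0],0.7],[[0,0,0],[-56,0,0],0.7],[[0,0,0],[-63,0,0],0.7],[[0,0,0],[-70,0,0],0.7]]}}

```text
t: 37.17
tool_pos: [0.5101, 0.2883, 0.1673]
tool_rot: [0.433, 1.531, -0.43]
contact_force: [0.4, -0.2, 0.1]
opening: 0.06
```

Run:
```python
from h import *
p,r,o=pose(); print(ang(),o["q"].round(2)); print(at(6.03,.166))
for n in("scene","side"):
    im=cams.get_image(n)
    for d in finder.tip_of(n,"fold_hinge")[:2]:
        v=toV(onz(im,d["at"],.108))*1000; print(n,round(d["conf"],2),v.round(), np.arctan2(v[0],v[1]-120)+2*np.pi)
```

```text
(array([-15.5, 176.2, 167.3]), 'a', -0.269, 'r', 58.3, 'open', 0.06, 'F', array([ 0.4, -0.2,  0.1])) [0.39 0.02 1.78 0.   1.34 0.94]
([0.13, 0.05, 0.08], [-48.7, -0.2, -0.1])
side 0.92 [-16. 172. 108.] 5.988572599106811
```

Call:
{"name": "step_arm", "arguments": {"moves": [[[0.1,0.05,0.1],[-7,0,0],0.7],[[0.1,0.05,0.1],[-14,0,0],0.7],[[0.1,0.05,0.1],[-21,0,0],0.7],[[0.1,0.05,0.1],[-28,0,0],0.7],[[0.1,0.05,0.1],[-35,0,0],0.7],[[0.1,0.05,0.1],[-42,0,0],0.7],[[0.1,0.05,0.1],[-48.5,0,0],0.25],[[0.1,0.05,0.1],[-48.5,0,0],0.25],[[0.1,0.05,0.1],[-48.5,0,0],0.25],[[0.1,0.05,0.1],[-48.5,0,0],0.25]]}}

```text
t: 38.2
tool_pos: [0.5113, 0.2882, 0.1663]
tool_rot: [-0.219, 1.562, 0.224]
contact_force: [-1.2, 0.2, -0.3]
opening: 0.0214
```

Call:
{"name": "step_arm", "arguments": {"moves": [[[0,-0.04,0.75],[6.9,0,0],0.25],[[0,-0.16,1.45],[13.8,0,0],0.25],[[0,-0.37,2.13],[20.6,0,0],0.25],[[0,-0.63,2.76],[27.5,0,0],0.25],[[0,-0.96,3.36],[34.4,0,0],0.25],[[0,-1.38,3.91],[41.3,0,0],0.25],[[0,-1.86,4.41],[48.1,0,0],0.25],[[0,-2.4,4.85],[55,0,0],0.25],[[0,-2.98,5.22],[61.9,0,0],0.25],[[0,-3.6,5.52],[68.5,0,0],0.25]]}}

```text
t: 39.03
tool_pos: [0.5736, 0.2703, 0.1661]
tool_rot: [0.721, 1.456, -0.717]
contact_force: [-2.9, 3.7, 2.0]
opening: 0.0213
```

Run:
```python
from h import *
p,r,o=pose(); print(ang(),o["q"].round(2)); print(at(7.2,.166))
for a in (7.4,7.5,7.6,7.7,7.8,7.9,8.0,8.1): print(a,at(a,.166))
im=cams.get_image("side");print([(d["conf"],(toV(onz(im,d["at"],.062))*1000).round()) for d in finder.tip_of("side","jaw_face")])
```

```text
(array([ 47.1, 155.2, 166.1]), 'a', 0.929, 'r', 58.8, 'open', 0.0213, 'F', array([-2.8,  3.8,  2. ])) [0.32 0.14 1.66 0.01 1.34 1.24]
([0.01, -0.09, -0.07], [-2.9, -0.4, 0.0])
7.4 ([0.0, -0.14, 1.09], [8.6, -0.4, 0.1])
7.5 ([0.0, -0.26, 1.66], [14.3, -0.4, 0.1])
7.6 ([-0.0, -0.43, 2.21], [20.0, -0.4, 0.1])
7.7 ([-0.01, -0.65, 2.75], [25.7, -0.4, 0.1])
7.8 ([-0.01, -0.93, 3.25], [31.5, -0.4, 0.2])
7.9 ([-0.01, -1.26, 3.73], [37.2, -0.4, 0.2])
8.0 ([-0.02, -1.63, 4.18], [42.9, -0.4, 0.2])
8.1 ([-0.02, -2.05, 4.58], [48.7, -0.4, 0.2])
[]
```

Call:
{"name": "step_arm", "arguments": {"moves": [[[0,-0.1,0.55],[3,0,0],0.25],[[0,-0.14,1.1],[8,0,0],0.25],[[0,-0.26,1.66],[14,0,0],0.25],[[0,-0.43,2.21],[20,0,0],0.25],[[0,-0.65,2.75],[25.5,0,0],0.25],[[0,-0.93,3.25],[31.5,0,0],0.25],[[0,-1.26,3.73],[37,0,0],0.25],[[0,-1.63,4.18],[43,0,0],0.25],[[0,-1.63,4.18],[43,0,0],0.25],[[0,-1.63,4.18],[43,0,0],0.25]]}}

```text
t: 39.97
tool_pos: [0.5872, 0.2264, 0.1661]
tool_rot: [1.278, 1.169, -1.276]
contact_force: [0.5, 3.6, 0.4]
opening: 0.0212
```

Run:
```python
from h import *
p,r,o=pose(); print(ang(),o["q"].round(2)); print(at(8.05,.166),at(8.1,.166))
for n in("scene","side"):
    im=cams.get_image(n); cv2.imwrite(f"pics/{n}11.png",im["pixels"])
    for k,z in(("anvil",.045),("jaw_face",.062),("bar1",.057),("fold_hinge",.108)): print(n,k,[(round(d["conf"],2),(toV(onz(im,d["at"],z))*1000).round()) for d in finder.tip_of(n,k)][:3])
a=cv2.imread("pics/side11.png")[165:305,200:333]; b=cv2.imread("pics/scene11.png")[110:250,290:423]
cv2.imwrite("pics/m11.png",np.hstack([cv2.resize(a,(400,420)),cv2.resize(b,(400,420))]))
```

```text
(array([ 58.7, 110.7, 166.1]), 'a', 1.728, 'r', 59.4, 'open', 0.0212, 'F', array([0.7, 3.6, 0.4])) [0.25 0.12 1.68 0.   1.34 1.91]
([0.01, -0.15, 0.22], [3.3, -0.2, 0.1]) ([0.01, -0.17, 0.51], [6.2, -0.2, 0.1])
scene anvil [(0.59, array([  -1., -134.,   45.]))]
scene jaw_face [(0.8, array([ -1., -61.,  62.])), (0.61, array([  9., -71.,  62.]))]
scene bar1 [(0.82, array([ -27., -561.,   57.])), (0.78, array([ 136., -424.,   57.])), (0.67, array([  1., -99.,  57.]))]
scene fold_hinge [(0.98, array([ 58., 106., 108.])), (0.68, array([ 15., -93., 108.])), (0.53, array([207., -32., 108.]))]
side anvil [(0.68, array([  -8., -136.,   45.])), (0.5, array([-34., 346.,  45.]))]
side jaw_face [(0.92, array([  1., -60.,  62.]))]
side bar1 [(0.7, array([  -0., -110.,   57.])), (0.45, array([  2., -77.,  57.])), (0.17, array([-23.,  38.,  57.]))]
side fold_hinge [(0.61, array([ 57., 113., 108.]))]
```

View pics/m11.png

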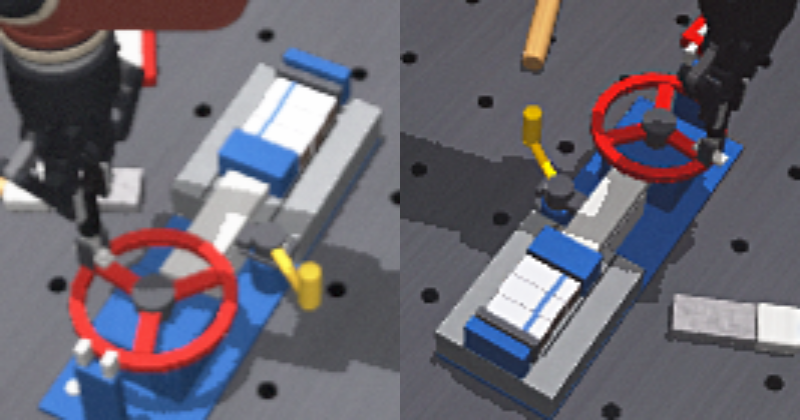

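Bars are packed between jaw and anvil pad, and the jaw face measures -60 to -61 mm (expected -61). I'll make a small extra nudge to feel the resistance.

Call:
{"name": "step_arm", "arguments": {"moves": [[[0,-0.05,0.1],[1,0,0],0.25],[[0,-0.1,0.2],[2,0,0],0.25],[[0,-0.15,0.3],[3,0,0],0.25],[[0,-0.15,0.4],[4,0,0],0.25],[[0,-0.15,0.4],[4,0,0],0.25],[[0,-0.15,0.4],[4,0,0],0.25],[[0,-0.15,0.4],[4,0,0],0.25],[[0,-0.15,0.4],[4,0,0],0.25],[[0,-0.15,0.4],[4,0,0],0.25],[[0,-0.15,0.4],[4,0,0],0.25]]}}

```text
t: 41.3
tool_pos: [0.5855, 0.2229, 0.1662]
tool_rot: [1.332, 1.132, -1.329]
contact_force: [0.7, 6.3, 0.9]
opening: 0.0217
```

Run:
```python
from h import *
p,r,o=pose(); print(ang(),o["q"].round(2)); 
for n in("scene","side"):
    im=cams.get_image(n)
    for k,z in(("anvil",.045),("jaw_face",.062),("handle_end",.163)): print(n,k,[(round(d["conf"],2),(toV(onz(im,d["at"],z))*1000).round(1)) for d in finder.tip_of(n,k)][:2])
```

```text
(array([ 56.8, 107.3, 166.2]), 'a', 1.791, 'r', 58.2, 'open', 0.0217, 'F', array([1. , 6.3, 0.9])) [0.24 0.12 1.68 0.01 1.34 1.98]
scene anvil [(0.41, array([   1.1, -129. ,   45. ])), (0.35, array([  2.6, -68. ,  45. ]))]
scene jaw_face [(0.73, array([  3.3, -65.7,  62. ]))]
scene handle_end [(0.62, array([ 54.6, 111.5, 163. ]))]
side anvil [(0.67, array([ -10.9, -137.2,   45. ]))]
side jaw_face [(0.63, array([  1.2, -63.5,  62. ]))]
side handle_end [(0.69, array([ -92.6, -220.2,  163. ])), (0.59, array([-36.5,  13.1, 163. ]))]
```

Resistance is up to 6.3 N at wheel ≈8.04 rad, so it's a firm clamp of about 3.3 mm. Release, rise, and turn the tool for the cam.

Call:
{"name": "step_arm", "arguments": {"moves": [[[0,0,0],[0,0,0],0.6],[[0,0,0],[0,0,0],0.6],[[0,0,0],[0,0,0],0.6],[[-1.5,0,0],[0,0,0],0.6],[[-3.5,0,0],[0,0,0],0.6],[[-5.5,0,0],[0,0,0],0.6],[[-7.5,0,0],[-7,0,0],0.6],[[-7.5,0,0],[-14,0,0],0.6],[[-7.5,0,0],[-21,0,0],0.3],[[-7.5,0,0],[-28,0,0],0]]}}

```text
t: 42.53
tool_pos: [0.5859, 0.2219, 0.2417]
tool_rot: [0.965, 1.351, -0.961]
contact_force: [-0.3, 0.4, -0.1]
opening: 0.0279
```

Call:
{"name": "step_arm", "arguments": {"moves": [[[0,0,0],[-7,0,0],0],[[0,0,0],[-14,0,0],0],[[0,0,0],[-21,0,0],0],[[0,0,0],[-28,0,0],0],[[0,0,0],[-35,0,0],0],[[0,0,0],[-42,0,0],0],[[0,0,0],[-49,0,0],0],[[0,0,0],[-56,0,0],0],[[0,0,0],[-63,0,0],0],[[0,0,0],[-70,0,0],0]]}}

```text
t: 43.37
tool_pos: [0.5858, 0.2211, 0.2414]
tool_rot: [0.013, 1.573, -0.009]
contact_force: [0.0, 0.1, -0.3]
opening: 0.0
```

Run:
```python
from h import *
print(ang()); print(go(W([-.099,.098,.2]),V[2]),go(W([-.099,.098,.089]),V[2]))
im=cams.get_image("wrist")
for n in("scene","side","wrist"):
    im=cams.get_image(n)
    for k,z in(("cam_knob",.084),("handle_end",.163),("fold_hinge",.108)): print(n,k,[(round(d["conf"],2),(toV(onz(im,d["at"],z,n=="wrist"))*1000).round(1)) for d in finder.tip_of(n,k)][:2])
```

```text
(array([ 57. , 105.5, 241.4]), 'a', 1.82, 'r', 58.8, 'open', 0.0, 'F', array([ 0. ,  0.1, -0.3]))
([4.16, -1.71, -15.51], [-3.5, -0.1, -0.2]) ([15.26, -1.73, -15.49], [-3.5, -0.1, -0.2])
scene cam_knob [(0.69, array([-106.6,   48.4,   84. ])), (0.17, array([   0.6, -139.8,   84. ]))]
scene handle_end [(0.65, array([ 62. , 105.9, 163. ]))]
scene fold_hinge [(0.81, array([ 56.7, 120.5, 108. ]))]
side cam_knob [(0.66, array([-99.1,  64.3,  84. ]))]
side handle_end [(0.76, array([ 53.5, 109.4, 163. ]))]
side fold_hinge [(0.9, array([ 56.2, 106.6, 108. ]))]
wrist cam_knob [(0.69, array([-97. ,  56.6,  84. ]))]
wrist handle_end [(0.6, array([ 55.1, 111. , 163. ]))]
wrist fold_hinge [(0.87, array([ 54.8, 110.3, 108. ]))]
```

Call:
{"name": "step_arm", "arguments": {"moves": [[[0,-0.2,-2.5],[-0.5,0,0],0],[[0,-0.5,-5],[-1,0,0],0],[[0,-0.8,-7.5],[-1.5,0,0],0],[[1,-1.1,-10],[-2,0,0],0],[[2.5,-1.4,-12.5],[-2.5,0,0],0],[[4.5,-1.7,-15],[-3,0,0],0],[[7.2,-1.7,-15.5],[-3.5,0,0],0],[[9.9,-1.7,-15.5],[-3.5,0,0],0],[[12.6,-1.7,-15.5],[-3.5,0,0],0],[[15.2,-1.7,-15.5],[-3.5,0,0],0]]}}

```text
t: 44.85
tool_pos: [0.4302, 0.2085, 0.089]
tool_rot: [-0.029, 1.571, 0.036]
contact_force: [0.1, -0.2, 1.0]
opening: 0.0002
```

Run:
```python
from h import *
v,*_=ang(); print(v,go(pose()[0],V[2])[1])
for ph in (1.35,1.15,.95,.75,.55,.35,.2,.05,-.02):
    th=.70-ph; k=np.array([-45-65*np.cos(th),20-65*np.sin(th)+20]); print(ph,"y",((k[1]-v[1])/10).round(2),"z",((k[0]-v[0])/10).round(2), "x",round((v[2]-89)/10,2))
```

```text
[-99.1 100.2  89. ] [-0.3, 0.0, -0.2]
1.35 y -2.09 z 0.24 x 0.0
1.15 y -3.19 z -0.44 x 0.0
0.95 y -4.41 z -0.89 x 0.0
0.75 y -5.7 z -1.08 x 0.0
0.55 y -6.99 z -1.02 x 0.0
0.35 y -8.25 z -0.7 x 0.0
0.2 y -9.14 z -0.29 x 0.0
0.05 y -9.95 z 0.24 x 0.0
-0.02 y -10.31 z 0.52 x 0.0
```

Call:
{"name": "step_arm", "arguments": {"moves": [[[0,-1,0.2],[0,0,0],0],[[0,-2.1,0.2],[0,0,0],0],[[0,-2.7,-0.1],[0,0,0],0],[[0,-3.2,-0.4],[0,0,0],0],[[0,-3.8,-0.7],[0,0,0],0],[[0,-4.4,-0.9],[0,0,0],0],[[0,-5.1,-1.0],[0,0,0],0],[[0,-5.7,-1.1],[0,0,0],0],[[0,-6.4,-1.1],[0,0,0],0],[[0,-7,-1.0],[0,0,0],0]]}}

```text
t: 45.68
tool_pos: [0.4227, 0.1382, 0.0902]
tool_rot: [-0.027, 1.57, 0.037]
contact_force: [-2.8, 4.4, -1.0]
opening: 0.0001
```

Call:
{"name": "step_arm", "arguments": {"moves": [[[0,-0.7,0.1],[0,0,0],0],[[0,-1.3,0.3],[0,0,0],0],[[0,-1.8,0.5],[0,0,0],0],[[0,-2.2,0.7],[0,0,0],0],[[0,-2.6,0.9],[0,0,0],0],[[0,-3,1.2],[0,0,0],0],[[0,-3.3,1.4],[0,0,0],0],[[0,-3.5,1.5],[0,0,0],0],[[0,-3.5,1.5],[0,0,0],0],[[0,-3.5,1.5],[0,0,0],0]]}}

```text
t: 46.52
tool_pos: [0.438, 0.1068, 0.0906]
tool_rot: [-0.02, 1.575, 0.043]
contact_force: [-9.3, 14.6, 9.3]
opening: -0.0001
```

Run:
```python
from h import *
print(ang())
for n in("scene","side"):
    im=cams.get_image(n)
    for k,z in(("cam_knob",.084),("handle_end",.163),("fold_hinge",.108)): print(n,k,[(round(d["conf"],2),(toV(onz(im,d["at"],z,n=="wrist"))*1000).round(1)) for d in finder.tip_of(n,k)][:2])
```

```text
(array([-96. ,  -1.8,  90.6]), 'a', -2.474, 'r', 155.0, 'open', -0.0001, 'F', array([-8.6, 15. ,  9.3]))
scene cam_knob [(0.63, array([-85.7, -24.5,  84. ]))]
scene handle_end [(0.57, array([ 63.3, 108.8, 163. ]))]
scene fold_hinge [(0.73, array([ 58., 121., 108.]))]
side cam_knob [(0.64, array([-94.4, -15.4,  84. ])), (0.52, array([ -25.7, -103.6,   84. ]))]
side handle_end [(0.5, array([ 52.4, 109.1, 163. ]))]
side fold_hinge [(0.86, array([ 49.6, 103.9, 108. ]))]
```

Cam is back at its stop (15 N, knob at about y -22). Back off, rise, and turn the tool to push the handle inward.

Call:
{"name": "step_arm", "arguments": {"moves": [[[0,0.8,-0.4],[0,0,0],0],[[0,2,-0.8],[0,0,0],0],[[-2,3,-0.8],[0,0,0],0],[[-5,4,-0.8],[0,0,0],0],[[-8,5,-0.8],[-7,0,0],0],[[-11,6,-0.8],[-14,0,0],0],[[-14,7,-0.5],[-21,0,0],0],[[-14,8,1],[-28,0,0],0],[[-14,9,3],[-35,0,0],0],[[-14,10,5],[-42,0,0],0]]}}

```text
t: 47.75
tool_pos: [0.4859, 0.2071, 0.2329]
tool_rot: [-0.599, 1.48, 0.62]
contact_force: [-1.0, 0.2, -0.2]
opening: -0.0002
```

Run:
```python
from h import *
print(ang(),pose()[2]["q"].round(2)); print(at(1.77,.23,r=100),at(1.77,.157,r=100))
im=cams.get_image("scene"); print([(round(d["conf"],2),(toV(onz(im,d["at"],.084))*1000).round(1)) for d in finder.tip_of("scene","cam_knob")][:2])
```

```text
(array([-43.4,  96.2, 232.9]), 'a', -2.072, 'r', 49.5, 'open', -0.0002, 'F', array([-1. ,  0.2, -0.2])) [ 0.26 -0.17  1.86  0.01  1.46 -0.53]
([0.28, -9.17, 10.78], [-36.6, 0.7, -0.4]) ([7.58, -9.25, 10.72], [-36.6, 0.7, -0.4])
[(0.57, array([-96.8, -23.4,  84. ]))]
```

Cam confirmed locked (-97,-23). Go across and down outside the handle.

Call:
{"name": "step_arm", "arguments": {"moves": [[[0,-1.6,1.8],[-6,0,0],0],[[0,-3.2,3.6],[-12,0,0],0],[[0,-4.8,5.4],[-18,0.2,0],0],[[0,-6.4,7.2],[-24,0.4,-0.2],0],[[0,-8,9],[-30,0.6,-0.4],0],[[0.2,-9.2,10.7],[-36,0.7,-0.4],0],[[2,-9.2,10.7],[-36.6,0.7,-0.4],0],[[4.5,-9.2,10.7],[-36.6,0.7,-0.4],0],[[6.5,-9.2,10.7],[-36.6,0.7,-0.4],0],[[7.6,-9.2,10.7],[-36.6,0.7,-0.4],0]]}}

```text
t: 48.68
tool_pos: [0.6253, 0.2164, 0.1516]
tool_rot: [-1.091, 1.288, 1.095]
contact_force: [-0.7, 0.6, -0.1]
opening: 0.0001
```

Run:
```python
from h import *
print(ang(),pose()[2]["q"].round(2)); print(at(1.77,.157,r=100),at(1.77,.155,r=24))
```

```text
(array([ 96.2,  99. , 151.6]), 'a', 1.786, 'r', 98.5, 'open', 0.0001, 'F', array([-0.7,  0.6, -0.1])) [ 0.22  0.22  1.6  -0.    1.33 -1.19]
([-0.54, -0.15, 0.16], [-0.3, -0.2, -0.4]) ([-0.29, 7.45, 0.11], [-0.3, -0.2, -0.4])
```

Call:
{"name": "step_arm", "arguments": {"moves": [[[-0.4,1,0.1],[0,0,0],0],[[-0.4,1.9,0.1],[0,0,0],0],[[-0.4,2.7,0.1],[0,0,0],0],[[-0.4,3.5,0.1],[0,0,0],0],[[-0.4,4.3,0.1],[0,0,0],0],[[-0.4,5.1,0.1],[0,0,0],0],[[-0.4,5.9,0.1],[0,0,0],0],[[-0.4,6.6,0.1],[0,0,0],0],[[-0.4,7.3,0.1],[0,0,0],0],[[-0.4,7.3,0.1],[0,0,0],0]]}}

```text
t: 49.52
tool_pos: [0.5516, 0.2293, 0.1558]
tool_rot: [-1.09, 1.289, 1.097]
contact_force: [-0.3, 0.2, -0.0]
opening: -0.0001
```

Call:
{"name": "step_arm", "arguments": {"moves": [[[-2,0,0],[0,0,0],0],[[-4,0,0],[0,0,0],0],[[-6,0,0],[0,0,0],0],[[-8,-1,0],[0,0,0],0],[[-10,-3,0],[0,0,0],0],[[-12,-5,0],[0,0,0],0],[[-14,-7,0],[0,0,0],0],[[-15,-9,0],[0,0,0],0],[[-15,-11,0],[0,0,0],0],[[-15,-12,0],[0,0,0],0]]}}

```text
t: 50.35
tool_pos: [0.6734, 0.2104, 0.3054]
tool_rot: [-1.09, 1.288, 1.096]
contact_force: [-0.7, 1.2, -0.7]
opening: -0.0002
```

Run:
```python
from h import *
print(ang())
for n in("scene","side","wrist"):
    im=cams.get_image(n); cv2.imwrite(f"pics/{n}12.png",im["pixels"])
    for k,z in(("cam_knob",.084),("handle_end",.108),("fold_hinge",.108),("jaw_face",.062),("bar1",.057),("anvil",.045)): print(n,k,[(round(d["conf"],2),(toV(onz(im,d["at"],z,n=="wrist"))*1000).round()) for d in finder.tip_of(n,k)][:4])
a=cv2.imread("pics/side12.png")[165:305,200:333]; b=cv2.imread("pics/scene12.png")[110:250,290:423]
cv2.imwrite("pics/m12.png",np.hstack([cv2.resize(a,(400,420)),cv2.resize(b,(400,420))]))
```

```text
(array([144. ,  90.7, 305.4]), 'a', 1.771, 'r', 146.9, 'open', -0.0002, 'F', array([-0.7,  1.2, -0.7]))
scene cam_knob [(0.68, array([-92., -28.,  84.])), (0.33, array([  4., 245.,  84.]))]
scene handle_end [(0.64, array([ -2., 123., 108.]))]
scene fold_hinge [(0.84, array([ 60., 105., 108.])), (0.38, array([ 15., -87., 108.]))]
scene jaw_face [(0.91, array([ -6., -66.,  62.]))]
scene bar1 [(0.88, array([ 139., -422.,   57.])), (0.73, array([ -30., -559.,   57.])), (0.69, array([ -99., -485.,   57.])), (0.64, array([ -1., -96.,  57.]))]
scene anvil [(0.59, array([   1., -135.,   45.])), (0.2, array([  1., -63.,  45.]))]
side cam_knob [(0.58, array([-98.,  -6.,  84.]))]
side handle_end [(0.67, array([  6., 125., 108.]))]
side fold_hinge [(0.65, array([ 55., 109., 108.]))]
side jaw_face [(0.68, array([  7., -62.,  62.]))]
side bar1 [(0.74, array([ -56., -494.,   57.])), (0.68, array([ 127., -482.,   57.])), (0.67, array([-129., -424.,   57.])), (0.66, array([ -4., -68.,  57.]))]
side anvil [(0.55, array([  -2., -134.,   45.])), (0.23, array([28., 85., 45.])), (0.15, array([ 160., -196.,   45.]))]
wrist cam_knob [(0.78, array([-96., -23.,  84.])), (0.53, array([  9., -48.,  84.])), (0.35, array([   6., -101.,   84.]))]
wrist handle_end [(0.65, array([ -1., 122., 108.])), (0.43, array([158.,  56., 108.]))]
wrist fold_hinge [(0.84, array([ 56., 108., 108.]))]
wrist jaw_face [(0.69, array([  6., -58.,  62.]))]
wrist bar1 [(0.95, array([  1., -72.,  57.])), (0.84, array([  0., -93.,  57.])), (0.81, array([ 130., -361.,   57.])), (0.8, array([ -33., -486.,   57.]))]
wrist anvil [(0.86, array([  -1., -136.,   45.])), (0.26, array([ -22., -336.,   45.]))]
```

View pics/m12.png

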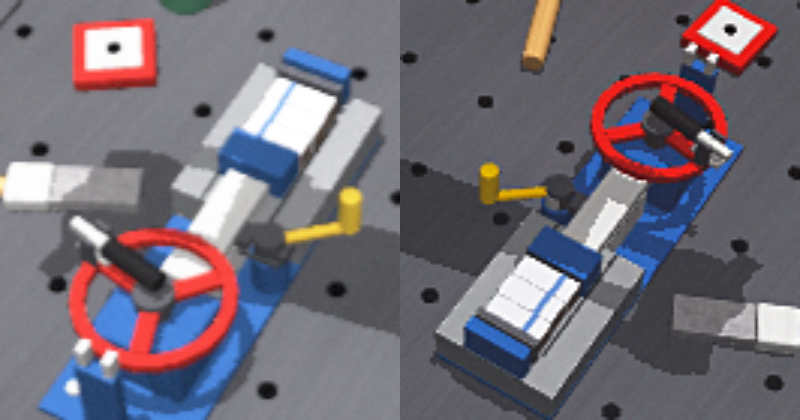

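The handle lies flat, pointing to the hub (end at (-1,122)). The lever is locked and three bars are clamped. The remaining detections are the pink decoys and the arm is clear, so I'm handing in.

```bash
python3 -c "
from h import *
print(ctrl.finish_job())"
```

```text
the job is handed in; nothing more can be done
None
```

I handed the job in at about t = 50 s of the 210 s allowed; no verdict was given. All three steel bars present are clamped in the vise, with the cam lever locked and the crank handle folded flat. I left the pink and orange look-alikes alone.

**How it went**
- I freed the cam and laid the bars on the bed at vise x ≈ 0, y ≈ -49, -77 and -108 mm. I then raised the handle, cranked the wheel to about 8.04 rad, locked the cam and folded the handle.
- On the first crank stroke the handle slipped out of my grip. I regripped with the jaws along the tangent, turned the tool with the crank and regripped once more on the way.

**Last checks**
- **Clamp:** I estimate the anvil pad is pushed in about 3.3 mm, from the wheel angle. Resistance at the handle rose to about 6.3 N.
- **Lever:** the knob reads near (-96, -23) mm in the wrist view, which is locked. It also met its stop firmly, at 15 N.
- **Handle:** its end lies over the wheel axis at about (-1, 122) mm, so it is flat.
- **Arm:** it is raised clear of everything.

**Disagreements**
- The networks placed the jaw face anywhere from -58 to -66 mm across the cameras; I expected about -61 mm.
- They placed the anvil at -134 to -136 mm; I expected about -138 mm. Pad travel is therefore only roughly confirmed by camera and rests mainly on the wheel angle and the force.
- The side camera put the cam knob about 15 mm off (y ≈ -6 mm), while the scene and wrist views agreed with locked.

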